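Clamp a microscope stage clip in the thickness gauge by its ratchet cap

TASK

Check the thickness of the steel microscope stage clip: lay its round foot flat on the anvil of the bench thickness gauge, slide it gently all the way into the V stop and let go of it. Then turn the gauge's black ratchet cap clockwise, following it down without pressing or pulling on it, until the spindle has clamped the foot and the ratchet clearly slips; stop before it has slipped a third of a turn in total and leave the clip clamped. Do not disturb the other things on the bench.

Things in the scene. Friction and masses are not known exactly. Their poses are not given: they have to be found in the camera images.
- gauge: White bench thickness gauge, fixed; yaw varies. Origin on the bench below the spindle axis, z up. Deck top 30 mm high, x -70 to 45, y -45 to 70 mm; the clip slides in along +x from the open -x side. Column x -14 to 14, y 46 to 68 mm carries a 24 mm wide bracket (z 85 to 105 mm) over the anvil; above it on the axis: sleeve, metal thimble, black ratchet cap.
- anvil (a point): Centre of the anvil: a 22 mm bright disc flush with the deck top, on the spindle axis, 30 mm above the bench. The clip's foot belongs centred on this point.
- vstop: V stop on the deck, on the +x side of the anvil: two dark steel walls, 10 mm high, 6 mm thick, at right angles, opening towards the gauge's -x. Origin at the anvil's centre; a 28 mm foot touching both walls is centred on the anvil. Not to be pushed harder than 25 N.
- spindle: Steel spindle, 8 mm thick, origin at the centre of its flat lower tip. Sinks 2 mm per rad of thimble turned clockwise from above, without turning itself; starts 2.5 to 5 mm above a foot laid on the anvil (1.25 to 2.5 rad). The ratchet alone clamps with about 12 N, over 25 N spoils the part; pushing on the cap while turning adds to that, pulling takes from it. Self-locking up to 17 N.
- cap_grip (a point): Centre of the ratchet cap, on the spindle axis: black ribbed cylinder, diameter 26, height 26 mm (13 mm above and below this point), white line on top; 160 to 163 mm above the bench at the start. Sinks 2 mm per rad clockwise with thimble and spindle. The thimble, 17 to 45 mm below this point, is narrower (19 mm). Grip it from above, at any angle.
- ratchet (a joint): Slip angle of the cap on the thimble, rad, positive clockwise from above, about 0 at the start. Constant while the cap drives the thimble (0.034 N m); grows when the torque reaches 0.058 N m: spindle clamped, or cap held back from sinking. Needs over 0.25 rad with the foot clamped, at most 2.1 rad in total.
- clip: Steel stage clip lying flat, 0.10 to 0.19 kg, tongue 18 mm wide, 6 mm thick. Origin at the underside below the square mounting post; x points along the tongue to the round foot. Post 12 x 12 mm, faces along x and y, from 6 to 42 mm above the underside: grip it there, across y. The tongue begins 9 mm behind the post's centre.
- clip_foot (a point): Centre of the underside of the clip's round foot, 28 mm in diameter and 6 mm thick, 95 mm along the clip's x from the post.
- jar: Amber jar with white cap, 52 mm wide, 75 mm high, origin under its centre; leave alone.
- tip_rack: White pipette tip box, 85 x 120 x 45 mm, origin under its centre; leave alone.
- dish: Covered clear dish, 89 mm wide, 16 mm high, origin under its centre; leave alone.
Not all that is in view belongs to the job. Several things look just like the clip: the one meant starts farthest from the robot's base.

How it is judged:
By the outcome, as a careful person would: the job done as asked, in the order asked, and still so for the second after the job is handed in, with the robot touching nothing.
It also fails if it takes over 72 s, if anything falls off the work surface, if the arm or the gripper's body presses on something with over 40 N, if the wrist force passes 120 N, or if a joint passes its speed limit or range.

ROBOT

A 7-joint arm with a two-finger parallel gripper is mounted at the origin on the work surface. World frame = base frame: x ahead of the robot, y to its left, z up, the work surface at z = 0. Lengths are in mm, angles in rad, forces in N, time in s.
With the tool pointing down it reaches from about 425 to 975 mm from the base axis. Payload 16.7 kg.
Tool frame: the origin (TCP) lies at the very end of the fingers, on their centre line; the grasp point (between the pads) lies 19 mm behind it; z points along the fingers, x is the direction in which the jaws open and shut, and the axes are right-handed (so a half turn about z gives the same grasp; the last joint's range is limited). The gripper opens to 85 mm and grips with 20 to 120 N. Pads are 22 mm wide; open, the fingers measure 114 mm over their backs; the gripper's body (76 mm by 85 mm) begins 54 mm behind the grasp point. The pads swing forward as they close: fully open they stand 13 mm farther back than shut.
Start: joints at [0.987, 0.426, 0.074, 1.606, -0.034, 1.111, -0.067], TCP at [284.295, -612.17, 231.302] pointing down, gripper open.
Joint ranges: [-2.85, 2.85], [-0.5, 2.14], [-1.23, 1.37], [0.21, 2.46], [-1.02, 4.16], [0.16, 2.05], [-2.73, 2.73]. Speed limits (rad/s): [1.89, 1.89, 2.39, 2.39, 3.01, 3.01, 3.01].

INTERFACE

Orientations are given as a 3x3 rotation matrix whose columns are the frame's x, y, z axes.
In Python, from bench import bot gives the robot as it stands. The module is installed in compiled form; this text tells all that it offers.
- The arm moves only by the tool play_rows, never from a script. Its argument "moves" is a list of rows, each a list of 3 entries, a list of its own where there are three numbers: the shift along the tool's x, y, z in mm, then the turn, a rotation vector about the tool's x, y, z in rad, then the finger opening in mm, from 0 to 85.4. In form: [[[x, y, z], [wx, wy, wz], claw], ...]. A call has 1 to 5 rows; each row shifts and turns the commanded pose from where the row before left it, along the tool's axes as they then stand; what a row does not reach is not made up. A row lasts 1/12 s, in which the tool goes at most 41.7 mm and 7.16 degrees, less where a joint would pass 70% of its speed; a pose out of reach is approached as far as the arm can. A call with a gripper value outside its range is refused whole. The fingers move at their own pace and stop on an object; "newtons" is the grip in N (left out, the last holds). Time passes only in rows, so rows that do not move let the fingers close. It gives the time, the measured TCP pose, the force and the opening at its end, in the units of the state.
- bot.sense(): the state, without advancing time (a new reading comes with each control period).
- bot.get_image(name): name is "scene" or "side" or "wrist"; returns (picture, depth): 384x512x3 uint8, red, green, blue; 384x512 float32, mm along the optical axis (not along the pixel's ray), 0 where there is no reading.
- bot.get_calibration(name): a dict with "intrinsics" (3x3 intrinsics, pixels), "dist" ([k1, k2, p1, p2, k3] as OpenCV has them; the pictures are not rectified), "extrinsics" (4x4, takes a point from world to camera coordinates). Camera axes: x right, y up, looking along -z (the intrinsics and any distortion apply to the point x, -y, -z); pixel columns grow to the right and rows downward; lengths in mm; the calibration is good to about 2 mm. A picture is of the moment at which its call begins: read the wrist's pose just before it. get_calibration takes no time and is no camera call; for the wrist camera it gives the pose at the moment of the call.
- bot.close_job(): hands the job in, once; it reports no verdict.
The state is a dict: "time": time; "joints": joint angles; "dq": joint speeds; "joint_efforts": joint torques, N m; "ee_pos": TCP position; "ee_rot": TCP orientation; "contact_force": force on the tool from outside, world axes, zero at the start; "wrist_torque": the same for the moment, N m; "gripper_width": opening from 0.0 (shut) to 1.0 (fully open).
Only numpy, scipy, OpenCV 4.12 (cv2) and the standard library are available. Lean on these libraries where they do the work, as an engineer would, in place of code of your own. Each camera call takes 0.05 s, during which the arm holds its last target.

## Working session

There is one attempt and no reset: what is moved stays moved. The work goes in short steps, Python scripts to look and compute and a tool call to move; the robot and the scene stay as the last step left them, time stands still between calls to the robot, and variables do not carry over. Pictures are saved under pics/ and viewed, and the job is handed in when it is done.

Besides the shell and the picture viewer there is one more tool, called as name([rows], argument=value, ...), one row to a line, values as JSON. play_rows: Moves the arm, as the interface text tells. Its arguments: {"type":"object","properties":{"moves":{"type":"array"},"newtons":{"type":"number"}},"required":["moves"]}

```bash
mkdir -p pics; ls; cat > h.py <<'E'
from bench import bot
import numpy as np, cv2
np.set_printoptions(precision=3,suppress=True)
def grab(n,fn):
    cal=bot.get_calibration(n); im,d=bot.get_image(n)
    cv2.imwrite('pics/%s.png'%fn,im[:,:,::-1]); np.savez('pics/%s.npz'%fn,im=im,d=d,K=cal['intrinsics'],D=cal['dist'],E=cal['extrinsics'])
    return im,d,cal
def load(fn): return np.load('pics/%s.npz'%fn)
def ray(z,uv):
    uv=np.array(uv,float).reshape(-1,1,2)
    n=cv2.undistortPoints(uv,z['K'],z['D']).reshape(-1,2)
    dc=np.c_[n[:,0],-n[:,1],-np.ones(len(n))]
    E=z['E'];R=E[:3,:3];t=E[:3,3]
    return -R.T@t, dc@R
def onz(z,uv,h):
    o,d=ray(z,uv); s=(h-o[2])/d[:,2]; return o+d*s[:,None]
def dep(z,uv):
    o,d=ray(z,uv); u=np.array(uv,int).reshape(-1,2); return o+d*z['d'][u[:,1],u[:,0]][:,None]
def proj(z,P):
    P=np.array(P,float).reshape(-1,3);c=P@z['E'][:3,:3].T+z['E'][:3,3]
    c=c*[1,-1,-1]
    return cv2.projectPoints(c,np.zeros(3),np.zeros(3),z['K'],z['D'])[0].reshape(-1,2)
E
python3 - <<'E'
from h import *
s=bot.sense()
for k in s: print(k,np.array(s[k]))
for n in ['scene','side','wrist']:
    im,d,c=grab(n,n+'0'); E=c['extrinsics']; print(n,-E[:3,:3].T@E[:3,3],c['intrinsics'][0,0],c['dist'])
E
```

```text
pics
time 0.0
joints [ 0.987  0.427  0.074  1.607 -0.034  1.111 -0.067]
dq [-0.001  0.001 -0.001  0.002 -0.     0.     0.001]
joint_efforts [ -0.001 -94.982   3.761 -46.352   0.019   0.01    0.   ]
ee_pos [ 284.148 -611.835  230.607]
ee_rot [[ 0.421 -0.907 -0.001]
 [-0.907 -0.421  0.001]
 [-0.001  0.    -1.   ]]
contact_force [-0.734 -0.001  0.096]
wrist_torque [-0.023  0.006 -0.005]
gripper_width 1.0032709528946702
scene [894.41  671.641 647.312] 369.80652184027764 [-0.111  0.     0.     0.     0.   ]
side [ 385.746 -691.041  895.386] 390.6295979570986 [-0.079  0.     0.     0.     0.   ]
wrist [ 347.521 -582.6    374.731] 269.4171632780673 [-0.041  0.     0.     0.     0.   ]
```

View pics/scene0.png

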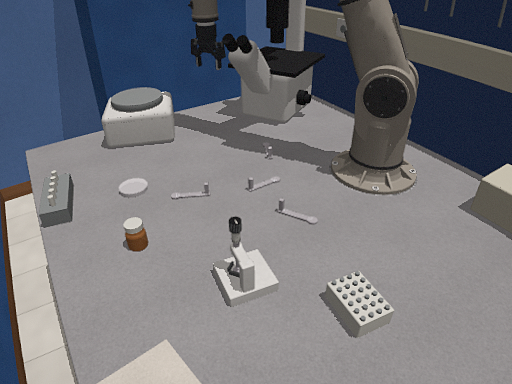

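View pics/side0.png

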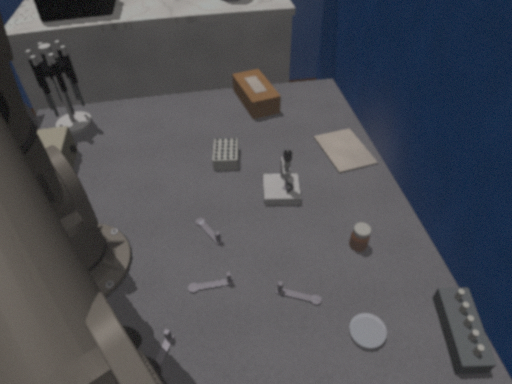

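View pics/wrist0.png

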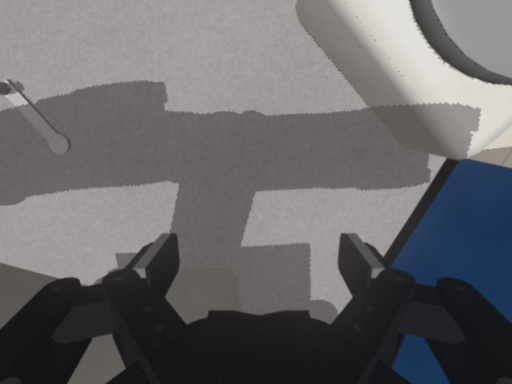

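The views show the gauge (side ~(283,188)), the rack, the jar, the dish and 3–4 clip-like parts: side (280,288), (229,279), (217,238), (167,333).

```bash
python3 - <<'E'
from h import *
z=load('side0'); s=load('scene0')
for nm,uv,h in [('A foot',(316,300),6),('A post base',(281,292),6),('A posttop',(280,285),42),('B foot',(194,288),6),('B top',(229,275),42),('C foot',(201,221),6),('C top',(217,234),42),('D',(167,333),42),('dish',(368,331),16),('jar',(362,230),75),('rack',(226,148),45)]:
    p=onz(z,uv,h)[0]; print(nm,p,np.hypot(p[0],p[1]),dep(z,[uv]))
print()
for nm,uv,h in [('1foot',(175,196),6),('1top',(207,184),42),('2foot',(277,180),6),('2top',(251,179),42),('3foot',(313,220),6),('3top',(281,201),42),('cap',(235,220),174)]:
    p=onz(s,uv,h)[0]; print(nm,p,np.hypot(p[0],p[1]),dep(s,[uv]))
for n,z,b in [('scene',s,(150,150,340,310)),('side',z,(180,130,390,360))]:
    x0,y0,x1,y1=b; c=z['im'][y0:y1,x0:x1,::-1]; cv2.imwrite('pics/%s_c0.png'%n,cv2.resize(c,None,fx=600/(y1-y0) if n=='side' else 4,fy=600/(y1-y0) if n=='side' else 3.75,interpolation=cv2.INTER_CUBIC)[:600,:800])
E
```

```text
A foot [ 611.756 -228.609    6.   ] 653.0753529024518 [[ 611.381 -229.376    7.475]]
A post base [ 529.396 -189.422    6.   ] 562.2638463354733 [[ 529.281 -189.824    6.712]]
A posttop [ 525.409 -189.804   42.   ] 558.6409132722986 [[ 525.624 -189.032   40.686]]
B foot [ 309.468 -137.084    6.   ] 338.47117405769325 [[ 309.317 -135.982    4.23 ]]
B top [ 403.534 -137.295   42.   ] 426.25093277265347 [[ 403.572 -136.108   40.171]]
C foot [345.733  89.262   6.   ] 357.0699370124334 [[345.72   89.516   5.71 ]]
C top [387.651   1.765  42.   ] 387.6546311287128 [[387.649   1.309  42.562]]
D [ 242.581 -267.853   42.   ] 361.37310623237346 [[ 242.252 -266.881   40.041]]
dish [ 708.54  -337.717   16.   ] 784.9086702320108 [[ 708.826 -337.404   15.219]]
jar [775.461 -83.825  75.   ] 779.9783695215214 [[775.608 -83.596  74.69 ]]
rack [457.941 371.077  45.   ] 589.4132970605572 [[457.908 370.593  45.387]]

1foot [ 612.65 -217.42    6.  ] 650.0858997119565 [[ 611.959 -219.602    4.426]]
1top [ 524.35 -172.02   42.  ] 551.8459793251363 [[ 523.278 -174.465   40.246]]
2foot [ 306.216 -119.396    6.   ] 328.6689107081195 [[ 305.045 -120.969    4.724]]
2top [ 401.18  -122.753   42.   ] 419.53998036210817 [[ 401.477 -122.274   42.365]]
3foot [340.941  97.583   6.   ] 354.6313576287567 [[340.223  96.838   5.167]]
3top [391.971  17.363  42.   ] 392.35574614253835 [[388.887  13.347  38.284]]
cap [617.14 161.17 174.  ] 637.8378306117858 [[617.255 161.383 174.197]]
```

View pics/scene_c0.png

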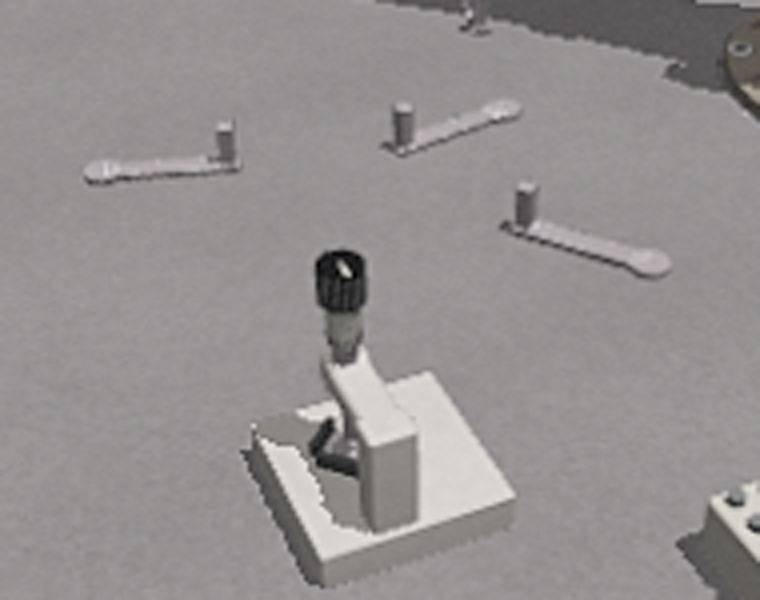

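View pics/side_c0.png

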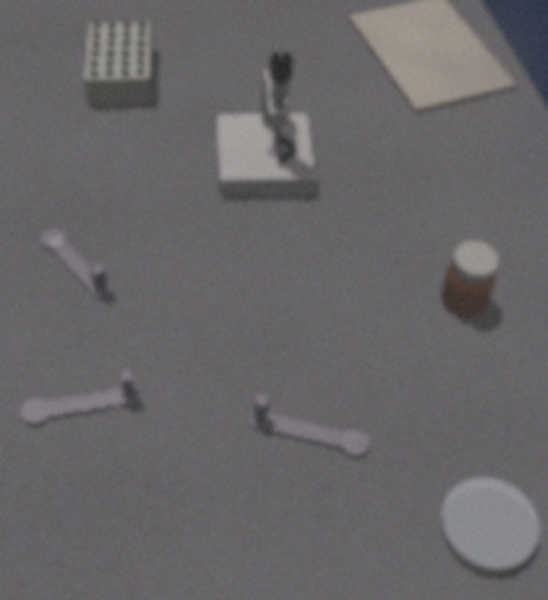

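```bash
python3 - <<'E'
from h import *
z=load('side0'); s=load('scene0')
print('base in scene',proj(s,[[0,0,0]]),'tcp',proj(s,[[284,-612,230]]))
# deck corners z=30 scene crop
sc=lambda p:(150+p[0]/4,150+p[1]/3.75); si=lambda p:(180+p[0]/2.6087,130+p[1]/2.6087)
for p in [(251,425),(322,556),(515,492),(430,372)]:
    print('scene',onz(s,[sc(p)],30),dep(s,[sc(p)])[0])
for p in [(218,114),(308,114),(315,181),(222,180)]:
    print('side',onz(z,[si(p)],30),dep(z,[si(p)])[0])
p=si((281,60));print('cap side',onz(z,[p],174),dep(z,[p]))
for nm,zz,f,uv in [('jar side',z,si,(475,259)),('dish side',z,si,(491,520)),]: print(nm,onz(zz,[f(uv)],75 if 'jar' in nm else 16))
print('jar scene',onz(s,[(134,225)],75),'dish',onz(s,[(133,187)],16))
# table-plane z from depth grid
for n,q in [('scene',s),('side',z)]:
    P=dep(q,[(300,250),(200,240),(120,200) if n=='scene' else (400,200),(250,260)]);print(n,P)
E
```

```text
base in scene [[371.658 170.211]] tcp [[207.861  71.049]]
scene [[655.094 113.48   30.   ]] [643.418  86.247  -0.118]
scene [[670.835 222.761  30.   ]] [670.235 221.556  28.343]
scene [[559.704 239.714  30.   ]] [542.606 217.65   -1.534]
scene [[543.548 130.579  30.   ]] [543.215 130.066  29.414]
side [[564.049 234.427  30.   ]] [570.92  270.09   -3.348]
side [[675.016 213.75   30.   ]] [685.912 247.83   -2.596]
side [[654.415  99.407  30.   ]] [656.739 106.243  22.516]
side [[547.315 121.074  30.   ]] [548.137 125.206  25.597]
cap side [[619.331 154.312 174.   ]] [[619.606 155.307 173.15 ]]
jar side [[776.579 -81.483  75.   ]]
dish side [[ 710.558 -333.805   16.   ]]
jar scene [[775.697 -63.685  75.   ]] dish [[ 708.741 -321.476   16.   ]]
scene [[ 438.34   163.956   -1.651]
 [ 632.995   -4.661    0.936]
 [ 759.757 -300.255   -0.471]
 [ 616.441  214.799  105.544]]
side [[612.503 -63.565  -1.52 ]
 [336.85   23.901  -1.51 ]
 [977.507  67.994  -2.714]
 [467.632 -73.281   1.451]]
```

```bash
python3 - <<'E'
import cv2
a=cv2.imread('pics/scene0.png')
cv2.imwrite('pics/b1.png',cv2.resize(a[200:310,200:300],None,fx=5.4,fy=5.4,interpolation=cv2.INTER_CUBIC))
cv2.imwrite('pics/b2.png',cv2.resize(a[0:100,150:300],None,fx=5,fy=5,interpolation=cv2.INTER_CUBIC))
E
```

```text
(no output)
```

View pics/b1.png

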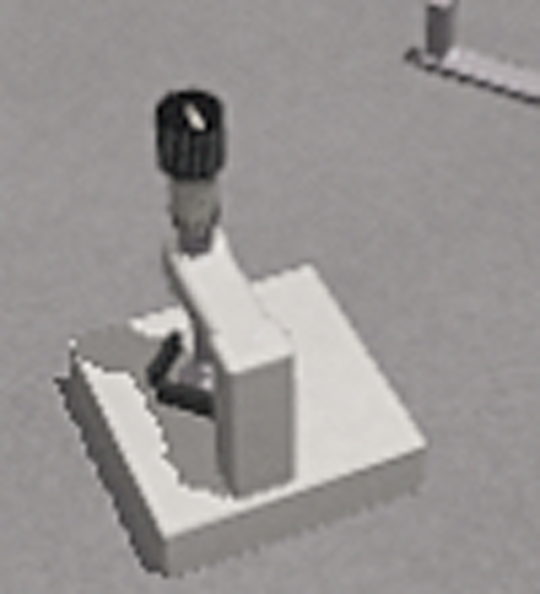

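View pics/b2.png

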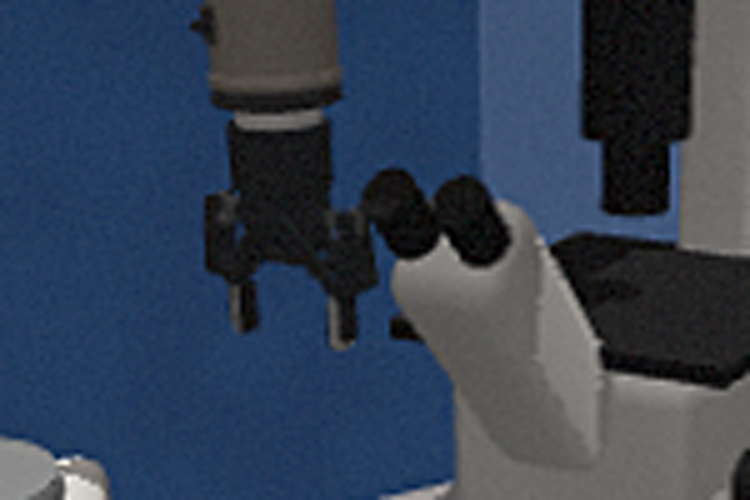

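```bash
cat > plan.py <<'E'
from h import *
import json,sys
from scipy.spatial.transform import Rotation as Ro
def Ryaw(a): return np.array([[np.cos(a),np.sin(a),0],[np.sin(a),-np.cos(a),0],[0,0,-1.]])
def plan(tp,yaw,claw,n,turn=None):
    """rows from the measured pose to target; rotation along shortest path or `turn` (tool z)"""
    s=bot.sense();p=np.array(s['ee_pos']);R=np.array(s['ee_rot']);T=Ryaw(yaw)
    y0=np.arctan2(R[1,0],R[0,0]); tz=(y0-yaw) if turn is None else turn
    if turn is None: tz=(tz+np.pi)%(2*np.pi)-np.pi
    # level correction in first row
    lev=Ro.from_matrix(R.T@Ryaw(y0)).as_rotvec()
    rows=[];cp=p.copy();cR=R.copy()
    for i in range(n):
        f=(i+1)/n; d=cR.T@(p+(np.array(tp)-p)*f-cp); d=np.round(d,1)
        w=np.array([0,0,tz/n]); 
        if i==0: w=w+lev
        w=np.round(w,4)
        rows.append([d.tolist(),w.tolist(),claw]); cp=cp+cR@d; cR=cR@Ro.from_rotvec(w).as_matrix()
    print('t',s['time'],'from',p,y0,'end',cp,'F',np.array(s['contact_force']),'q',np.array(s['joints']))
    for i in range(0,n,5): print(json.dumps(rows[i:i+5]))
E
python3 -c "
from plan import *
plan([600,-215,215],1.12,85,20,turn=-2.256)"
```

```text
t 0.15 from [ 284.181 -611.897  230.765] -1.1359836302612472 end [ 600.012 -215.024  215.027] F [-0.77  -0.388 -0.459] q [ 0.987  0.427  0.074  1.606 -0.034  1.111 -0.067]
[[[-11.3, -22.7, 0.8], [0.0001, 0.001, -0.1128], 85], [[-8.8, -23.8, 0.8], [0.0, 0.0, -0.1128], 85], [[-6.0, -24.6, 0.8], [0.0, 0.0, -0.1128], 85], [[-3.1, -25.2, 0.8], [0.0, 0.0, -0.1128], 85], [[-0.3, -25.4, 0.8], [0.0, 0.0, -0.1128], 85]]
[[[2.5, -25.2, 0.8], [0.0, 0.0, -0.1128], 85], [[5.3, -24.8, 0.7], [0.0, 0.0, -0.1128], 85], [[8.2, -24.0, 0.8], [0.0, 0.0, -0.1128], 85], [[10.7, -23.0, 0.8], [0.0, 0.0, -0.1128], 85], [[13.3, -21.6, 0.8], [0.0, 0.0, -0.1128], 85]]
[[[15.6, -19.9, 0.8], [0.0, 0.0, -0.1128], 85], [[17.8, -18.1, 0.8], [0.0, 0.0, -0.1128], 85], [[19.7, -16.0, 0.8], [0.0, 0.0, -0.1128], 85], [[21.4, -13.6, 0.8], [0.0, 0.0, -0.1128], 85], [[22.8, -11.2, 0.8], [0.0, 0.0, -0.1128], 85]]
[[[23.9, -8.5, 0.8], [0.0, 0.0, -0.1128], 85], [[24.7, -5.8, 0.8], [0.0, 0.0, -0.1128], 85], [[25.2, -3.0, 0.7], [0.0, 0.0, -0.1128], 85], [[25.3, -0.1, 0.8], [0.0, 0.0, -0.1128], 85], [[25.2, 2.8, 0.8], [0.0, 0.0, -0.1128], 85]]
```

play_rows([
  [[-11.3, -22.7, 0.8], [0, 0, -0.113], 85],
  [[-8.8, -23.8, 0.8], [0, 0, -0.113], 85],
  [[-6, -24.6, 0.8], [0, 0, -0.113], 85],
  [[-3, -25.2, 0.8], [0, 0, -0.113], 85],
  [[-0.3, -25.4, 0.8], [0, 0, -0.113], 85],
])

```text
time: 0.57
ee_pos: [363.9, -511.9, 227.1]
ee_rot: [[0.844, -0.536, -0.0], [-0.536, -0.844, 0.0], [-0.0, -0.0, -1.0]]
contact_force: [-0.2, -0.4, 0.1]
gripper_width: 0.993
```

play_rows([
  [[2.5, -25.2, 0.8], [0, 0, -0.113], 85],
  [[5.3, -24.8, 0.8], [0, 0, -0.113], 85],
  [[8.2, -24, 0.8], [0, 0, -0.113], 85],
  [[10.7, -23, 0.8], [0, 0, -0.113], 85],
  [[13.3, -21.6, 0.8], [0, 0, -0.113], 85],
])

```text
time: 0.98
ee_pos: [442.6, -412.6, 223.2]
ee_rot: [[1.0, -0.001, -0.0], [-0.001, -1.0, 0.0], [-0.0, -0.0, -1.0]]
contact_force: [0.8, 0.2, -1.5]
gripper_width: 0.995
```

play_rows([
  [[15.6, -19.9, 0.8], [0, 0, -0.113], 85],
  [[17.8, -18.1, 0.8], [0, 0, -0.113], 85],
  [[19.7, -16, 0.8], [0, 0, -0.113], 85],
  [[21.4, -13.6, 0.8], [0, 0, -0.113], 85],
  [[22.8, -11.2, 0.8], [0, 0, -0.113], 85],
])

```text
time: 1.4
ee_pos: [521.4, -313.2, 219.2]
ee_rot: [[0.845, 0.535, -0.0], [0.535, -0.845, 0.0], [-0.0, -0.0, -1.0]]
contact_force: [-0.1, 0.5, -1.0]
gripper_width: 0.997
```

play_rows([
  [[23.9, -8.5, 0.8], [0, 0, -0.113], 85],
  [[24.7, -5.8, 0.8], [0, 0, -0.113], 85],
  [[25.2, -3, 0.8], [0, 0, -0.113], 85],
  [[25.3, 0, 0.8], [0, 0, -0.113], 85],
  [[25.2, 2.8, 0.8], [0, 0, -0.113], 85],
])

```text
time: 1.82
ee_pos: [600.1, -213.9, 215.2]
ee_rot: [[0.427, 0.904, -0.0], [0.904, -0.427, 0.0], [-0.0, -0.0, -1.0]]
contact_force: [1.1, -0.7, 0.4]
gripper_width: 0.996
```

play_rows([
  [[0, 0, 0], [0, 0, 0], 85],
  [[0, 0, 0], [0, 0, 0], 85],
])

```text
time: 1.98
ee_pos: [600.0, -213.4, 214.9]
ee_rot: [[0.43, 0.903, -0.0], [0.903, -0.43, 0.001], [0.001, -0.001, -1.0]]
contact_force: [0.3, -0.7, -0.5]
gripper_width: 0.997
```

```bash
python3 - <<'E'
from h import *
s=bot.sense(); print(s['time'],np.array(s['ee_pos']),np.array(s['ee_rot']),np.array(s['joints']))
im,d,c=grab('wrist','w1'); E=c['extrinsics']; print(-E[:3,:3].T@E[:3,3],E[:3,:3])
E
```

```text
1.9833 [ 600.04  -213.35   214.901] [[ 0.43   0.903 -0.   ]
 [ 0.903 -0.43   0.001]
 [ 0.001 -0.001 -1.   ]] [ 0.634  0.426 -0.518  1.685  0.232  1.093  1.173]
[ 540.94  -183.485  358.998] [[ 0.432  0.902  0.001]
 [-0.869  0.416 -0.266]
 [-0.241  0.114  0.964]]
```

View pics/w1.png

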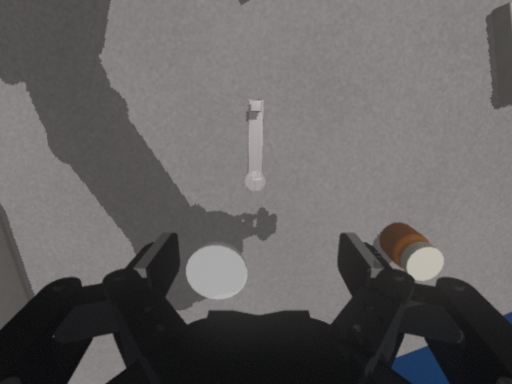

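The clip sits upright in the picture, with its post top at ~(256,105) and foot at ~(255,181). I'll measure these by mask.

```bash
python3 - <<'E'
from h import *
z=load('w1'); im=z['im']
c=cv2.resize(im[85:205,215:295,::-1],None,fx=5,fy=5,interpolation=cv2.INTER_CUBIC); cv2.imwrite('pics/w1c.png',c)
print('jar',onz(z,[(425,264)],75),'dish',onz(z,[(216,271)],16))
g=cv2.GaussianBlur(im,(3,3),0).mean(2); m=(g>148).astype(np.uint8); m[:, :235]=0;m[:,275:]=0;m[:85]=0;m[200:]=0
print(m.sum())
for r in range(95,195,5):
    x=np.where(m[r])[0]; print(r, x.min() if len(x) else None, x.max() if len(x) else None, int(g[r,256]),int(g[r,240]))
E
```

```text
jar [[781.371 -74.883  75.   ]] dish [[ 708.361 -330.966   16.   ]]
1147
95 None None 131 127
100 249 262 152 132
105 251 262 176 131
110 259 262 146 132
115 258 262 119 131
120 251 262 164 129
125 249 262 170 131
130 249 262 169 130
135 249 262 167 131
140 249 262 166 131
145 249 262 164 130
150 249 261 163 132
155 249 261 161 129
160 250 261 160 127
165 250 260 158 127
170 250 260 162 130
175 247 262 171 129
180 245 264 170 130
185 247 263 157 131
190 None None 144 131
```

View pics/w1c.png

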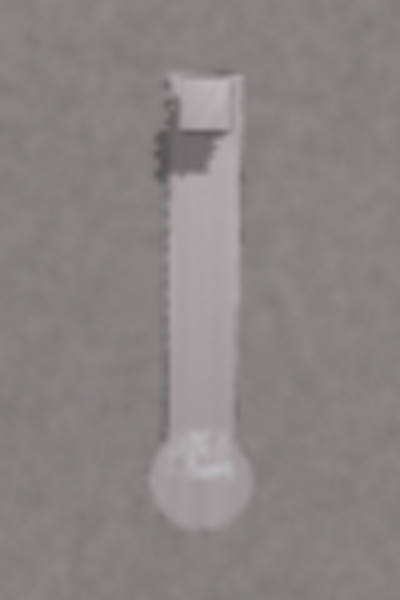

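```bash
python3 - <<'E'
from h import *
z=load('w1')
w=lambda p:(215+p[0]/5-.4,85+p[1]/5-.4)
a=onz(z,[w((204,105))],42)[0]; f=onz(z,[w((201,480))],6)[0]; t0=onz(z,[w((206,160))],6)[0]
b=onz(z,[w((205.5,76))],6)[0]
print('post',a,'foot',f,'tongue',t0,'end',b); d=f-a; print(np.hypot(*d[:2]),np.arctan2(d[1],d[0])); d=f-t0; print(np.arctan2(d[1],d[0]))
d=f-b; print(np.hypot(*d[:2]), np.arctan2(d[1],d[0]), 'expected 104')
l,r=onz(z,[w((149,480)),w((253,480))],6);print('footdia',np.linalg.norm(l-r))
E
```

```text
post [ 528.611 -180.78    42.   ] foot [ 613.916 -223.159    6.   ] tongue [ 539.492 -185.828    6.   ] end [ 521.098 -177.112    6.   ]
95.25242107262297 -0.4610794943079479
-0.4649247459385497
103.61236237324084 -0.46052394955920334 expected 104
footdia 27.977377657538213
```

```bash
python3 -c "
from plan import *
plan([528.6,-180.8,60],1.110,60,6)"
```

```text
t 2.0333 from [ 599.402 -214.771  214.933] 1.123343231978437 end [ 528.625 -180.768   60.043] F [ 0.561 -0.748 -0.429] q [ 0.635  0.426 -0.517  1.685  0.232  1.093  1.172]
[[[0.0, -13.1, 25.8], [-0.0007, 0.0001, 0.0022], 60], [[-0.0, -13.1, 25.9], [0.0, 0.0, 0.0022], 60], [[-0.1, -13.0, 25.8], [0.0, 0.0, 0.0022], 60], [[-0.1, -13.1, 25.8], [0.0, 0.0, 0.0022], 60], [[-0.1, -13.1, 25.8], [0.0, 0.0, 0.0022], 60]]
[[[-0.1, -13.1, 25.8], [0.0, 0.0, 0.0022], 60]]
```

play_rows([
  [[0, -13.1, 25.8], [0, 0, 0.003], 60],
  [[0, -13.1, 25.8], [0, 0, 0.003], 60],
  [[0, -13, 25.8], [0, 0, 0.003], 60],
  [[0, -13, 25.8], [0, 0, 0.003], 60],
  [[0, -13, 25.8], [0, 0, 0.002], 60],
])

```text
time: 2.45
ee_pos: [539.5, -187.5, 85.4]
ee_rot: [[0.448, 0.894, 0.0], [0.894, -0.448, -0.001], [-0.001, 0.0, -1.0]]
contact_force: [0.3, -1.4, -1.0]
gripper_width: 0.701
```

play_rows([
  [[-0.3, -13, 25.8], [0, 0, 0], 50],
  [[0, 0, 0], [0, 0, 0], 50],
  [[0, 0, 0], [0, 0, 0], 50],
])

```text
time: 2.7
ee_pos: [528.0, -181.6, 60.1]
ee_rot: [[0.446, 0.895, -0.002], [0.895, -0.446, 0.0], [-0.001, -0.002, -1.0]]
contact_force: [0.6, -0.4, 0.4]
gripper_width: 0.581
```

```bash
python3 - <<'E'
from h import *
for i in range(2):
    s=bot.sense(); print(s['time'],np.array(s['ee_pos']),np.array(s['ee_rot'])[0]); 
    im,d,c=grab('wrist','w2')
E
```

```text
2.7 [ 528.019 -181.596   60.107] [ 0.446  0.895 -0.002]
2.75 [ 529.522 -181.804   61.292] [0.446 0.895 0.   ]
```

View pics/w2.png

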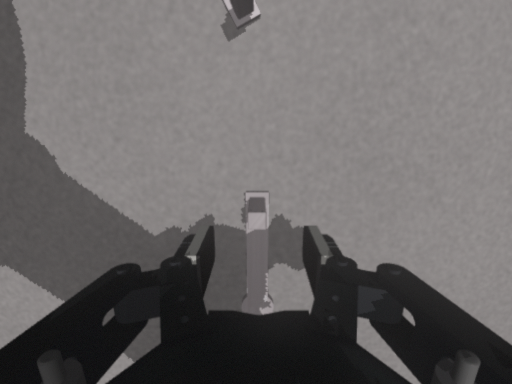

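```bash
python3 - <<'E'
from h import *
z=load('w2'); c=cv2.resize(z['im'][180:300,200:320,::-1],None,fx=5,fy=5,interpolation=cv2.INTER_CUBIC); cv2.imwrite('pics/w2c.png',c)
E
```

```text
(no output)
```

View pics/w2c.png

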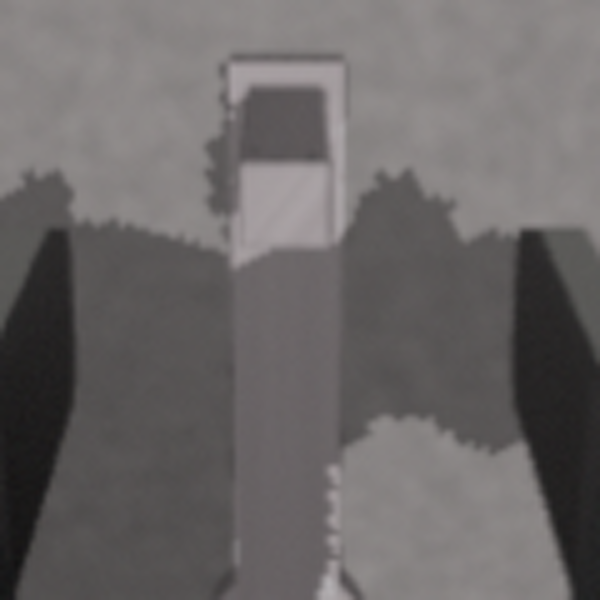

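```bash
python3 - <<'E'
from h import *
z=load('w2'); w=lambda p:(200+p[0]/5-.4,180+p[1]/5-.4)
print(onz(z,[w((286.5,203)),w((242,203)),w((331,203)),w((286,160)),w((286,246))],42))
E
```

```text
[[ 528.553 -180.504   42.   ]
 [ 525.968 -185.668   42.   ]
 [ 531.14  -175.34    42.   ]
 [ 523.234 -177.903   42.   ]
 [ 533.916 -183.272   42.   ]]
```

Consistent with the first measurement (528.6, −180.6), so I'll descend 50 mm and grip.

play_rows([
  [[0.5, 0, 15], [0, 0, 0], 50],
  [[0, 0, 15], [0, 0, 0], 50],
  [[0, 0, 12], [0, 0, 0], 45],
  [[0, 0, 8], [0, 0, 0], 40],
  [[0, 0, 0], [0, 0, 0], 25],
], newtons=50)

```text
time: 3.22
ee_pos: [529.2, -180.5, 9.7]
ee_rot: [[0.445, 0.896, -0.001], [0.896, -0.445, 0.0], [-0.0, -0.001, -1.0]]
contact_force: [-1.1, -0.0, -0.6]
gripper_width: 0.342
```

play_rows([
  [[0, 0, 0], [0, 0, 0], 5],
  [[0, 0, 0], [0, 0, 0], 5],
  [[0, 0, 0], [0, 0, 0], 5],
  [[0, 0, 0], [0, 0, 0], 5],
  [[0, 0, 0], [0, 0, 0], 5],
])

```text
time: 3.63
ee_pos: [529.7, -180.5, 11.1]
ee_rot: [[0.445, 0.896, 0.001], [0.896, -0.445, -0.0], [0.0, 0.001, -1.0]]
contact_force: [-1.0, -0.9, 5.5]
gripper_width: 0.131
```

play_rows([
  [[0, 0, -10], [0, 0, 0], 5],
  [[0, 0, -30], [0, 0, 0], 5],
  [[0, 0, -40], [0, 0, 0], 5],
])

```text
time: 3.88
ee_pos: [527.5, -179.6, 89.8]
ee_rot: [[0.444, 0.896, -0.005], [0.896, -0.444, 0.002], [-0.0, -0.005, -1.0]]
contact_force: [0.8, -1.1, -1.3]
gripper_width: 0.129
```

```bash
python3 -c "
from plan import *
plan([635,155,265],1.42,5,15)"
```

```text
t 3.8833 from [ 527.522 -179.617   89.807] 1.110539816979261 end [635.012 155.036 265.024] F [ 0.831 -1.134 -1.322] q [ 0.617  0.455 -0.501  1.963  0.296  0.801  1.06 ]
[[[23.2, -3.5, -11.7], [-0.005, 0.0001, -0.0206], 5], [[23.2, -3.1, -11.6], [0.0, 0.0, -0.0206], 5], [[23.3, -2.5, -11.7], [0.0, 0.0, -0.0206], 5], [[23.3, -2.0, -11.7], [0.0, 0.0, -0.0206], 5], [[23.4, -1.6, -11.7], [0.0, 0.0, -0.0206], 5]]
[[[23.4, -1.1, -11.7], [0.0, 0.0, -0.0206], 5], [[23.4, -0.6, -11.6], [0.0, 0.0, -0.0206], 5], [[23.5, -0.1, -11.7], [0.0, 0.0, -0.0206], 5], [[23.4, 0.3, -11.7], [0.0, 0.0, -0.0206], 5], [[23.4, 0.9, -11.7], [0.0, 0.0, -0.0206], 5]]
[[[23.4, 1.3, -11.7], [0.0, 0.0, -0.0206], 5], [[23.4, 1.8, -11.6], [0.0, 0.0, -0.0206], 5], [[23.3, 2.3, -11.7], [0.0, 0.0, -0.0206], 5], [[23.3, 2.8, -11.7], [0.0, 0.0, -0.0206], 5], [[23.2, 3.2, -11.7], [0.0, 0.0, -0.0206], 5]]
```

play_rows([
  [[23.2, -3.5, -11.7], [0, 0, -0.0206], 5],
  [[23.2, -3, -11.7], [0, 0, -0.0206], 5],
  [[23.2, -2.5, -11.7], [0, 0, -0.0206], 5],
  [[23.2, -2, -11.7], [0, 0, -0.0206], 5],
  [[23.4, -1.6, -11.7], [0, 0, -0.0206], 5],
])

```text
time: 4.3
ee_pos: [565.2, -68.0, 150.5]
ee_rot: [[0.349, 0.937, 0.0], [0.937, -0.349, -0.0], [-0.0, 0.0, -1.0]]
contact_force: [-0.2, -0.6, -1.1]
gripper_width: 0.129
```

play_rows([
  [[23.4, -1.1, -11.7], [0, 0, -0.0206], 5],
  [[23.4, -0.6, -11.7], [0, 0, -0.0206], 5],
  [[23.4, 0, -11.7], [0, 0, -0.0206], 5],
  [[23.4, 0.3, -11.7], [0, 0, -0.0206], 5],
  [[23.4, 0.9, -11.7], [0, 0, -0.0206], 5],
])

```text
time: 4.72
ee_pos: [601.1, 43.5, 209.0]
ee_rot: [[0.251, 0.968, 0.0], [0.968, -0.251, -0.0], [-0.0, 0.0, -1.0]]
contact_force: [0.9, -0.2, -1.1]
gripper_width: 0.125
```

play_rows([
  [[23.4, 1.3, -11.7], [0, 0, -0.0206], 5],
  [[23.4, 1.8, -11.7], [0, 0, -0.0206], 5],
  [[23.4, 2.3, -11.7], [0, 0, -0.0206], 5],
  [[23.4, 2.8, -11.7], [0, 0, -0.0206], 5],
  [[23.2, 3.2, -11.7], [0, 0, -0.0206], 5],
])

```text
time: 5.13
ee_pos: [636.9, 155.2, 267.4]
ee_rot: [[0.15, 0.989, -0.0], [0.989, -0.15, 0.0], [-0.0, -0.0, -1.0]]
contact_force: [-0.2, -0.6, -2.4]
gripper_width: 0.134
```

play_rows([
  [[0, 0, 0], [0, 0, 0], 5],
  [[0, 0, 0], [0, 0, 0], 5],
  [[0, 0, 0], [0, 0, 0], 5],
])

```text
time: 5.38
ee_pos: [636.7, 153.5, 266.1]
ee_rot: [[0.151, 0.988, -0.0], [0.988, -0.151, -0.001], [-0.001, -0.0, -1.0]]
contact_force: [-1.2, -0.5, -3.1]
gripper_width: 0.13
```

```bash
python3 - <<'E'
from h import *
s=bot.sense(); print(s['time'],np.array(s['ee_pos']),np.array(s['ee_rot'])[0],s['gripper_width'])
grab('wrist','w3'); grab('scene','s3'); E=load('w3')['E']; print(-E[:3,:3].T@E[:3,3])
E
```

```text
5.3833 [636.718 153.52  266.076] [ 0.151  0.988 -0.   ] 0.13002438468158045
[571.803 164.79  410.172]
```

View pics/w3.png

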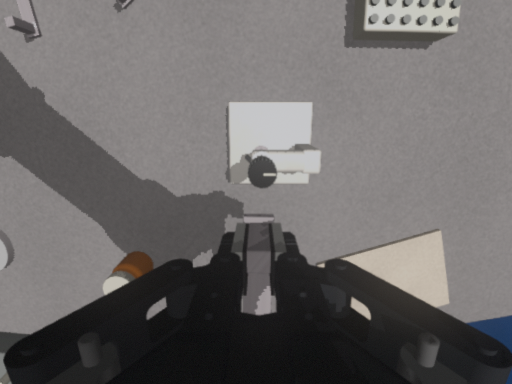

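View pics/s3.png

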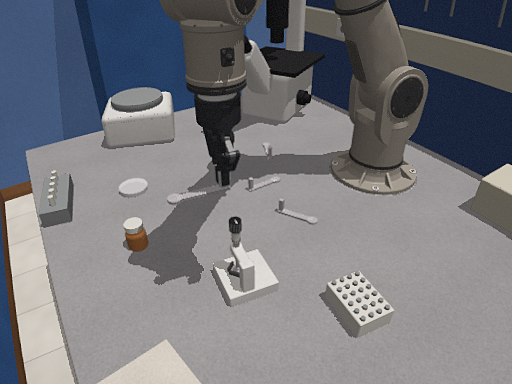

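```bash
python3 - <<'E'
from h import *
z=load('w3'); c=cv2.resize(z['im'][90:200,215:335,::-1],None,fx=5,fy=5,interpolation=cv2.INTER_CUBIC); cv2.imwrite('pics/w3c.png',c)
E
```

```text
(no output)
```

View pics/w3c.png

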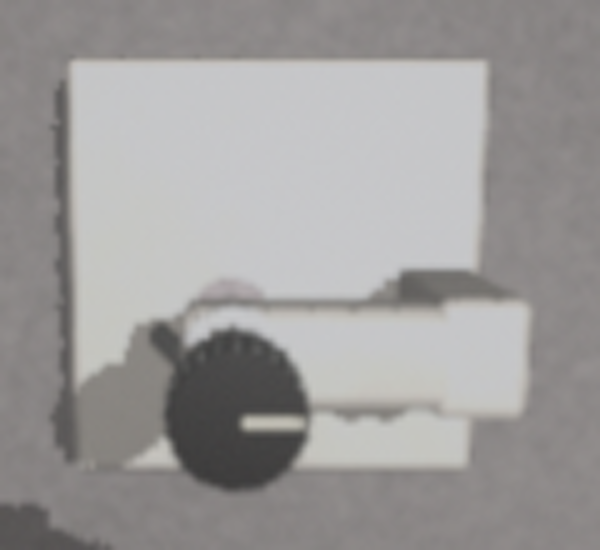

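```bash
python3 - <<'E'
from h import *
from scipy.optimize import least_squares
z=load('w3'); w=lambda p:(215+p[0]/5-.4,90+p[1]/5-.4)
C=onz(z,[w(p) for p in [(70,61),(488,61),(77,466),(469,467)]],30); G=np.array([[-70,-45],[-70,70],[45,-45],[45,70]])
print(C[:,:2])
def res(v):
    c,s=np.cos(v[2]),np.sin(v[2]); return (G@np.array([[c,s],[-s,c]])+v[:2]-C[:,:2]).ravel()
r=least_squares(res,[617,160,-.15]); print(r.x,r.fun.reshape(-1,2))
for p in [(239,420),(240,423)]: print('cap',onz(z,[w(p)],174))
print('cap dia',onz(z,[w((168,420)),w((309,420))],174), onz(z,[w((239,338)),w((239,490))],174))
e=onz(z,[w((243,423)),w((307,423))],174);print(e)
u=[w(p) for p in [(239,420),(260,460),(200,420),(300,360),(480,330)]];print(dep(z,u))
E
```

```text
[[546.364 128.238]
 [563.497 239.644]
 [657.218 109.961]
 [674.949 222.536]]
[620.911 160.803  -0.156] [[-1.599 -1.003]
 [-0.85   1.192]
 [ 1.149 -0.608]
 [ 1.3    0.418]]
cap [[620.978 160.881 174.   ]]
cap [[621.546 160.976 174.   ]]
cap dia [[619.034 148.34  174.   ]
 [622.891 173.249 174.   ]] [[606.432 163.076 174.   ]
 [633.771 158.952 174.   ]]
[[621.629 161.507 174.   ]
 [623.379 172.821 174.   ]]
[[620.475 160.921 176.418]
 [628.08  163.541 177.081]
 [619.253 154.14  177.23 ]
 [623.563 175.565 105.58 ]
 [622.765 216.679 106.834]]
```

play_rows([
  [[1, -30, 0], [0, 0, 0], 5],
  [[1, -30, 0], [0, 0, 0], 5],
  [[1, -30, 0], [0, 0, 0], 5],
  [[1, -30, 0], [0, 0, 0], 5],
  [[1, -31, 0], [0, 0, 0.004], 5],
])

```text
time: 5.9
ee_pos: [487.1, 180.9, 265.6]
ee_rot: [[0.157, 0.988, -0.001], [0.988, -0.157, -0.001], [-0.001, -0.0, -1.0]]
contact_force: [0.4, 1.1, -0.8]
gripper_width: 0.13
```

play_rows([
  [[0, 0, 36], [0, 0, 0], 5],
  [[0, 0, 38], [0, 0, 0], 5],
  [[0, 0, 38], [0, 0, 0], 5],
  [[0, 0, 38], [0, 0, 0], 5],
  [[0, 0, 30], [0, 0, 0], 5],
])

```text
time: 6.32
ee_pos: [487.6, 180.4, 83.6]
ee_rot: [[0.157, 0.988, -0.001], [0.988, -0.157, -0.001], [-0.001, -0.001, -1.0]]
contact_force: [0.3, -0.6, -2.1]
gripper_width: 0.128
```

play_rows([
  [[0, 0, 24], [0, 0, 0], 5],
  [[0, 0, 10], [0, 0, 0], 5],
  [[0, 0, 0], [0, 0, 0], 5],
  [[0, 0, 0], [0, 0, 0], 5],
])

```text
time: 6.65
ee_pos: [488.8, 181.8, 52.7]
ee_rot: [[0.156, 0.988, -0.0], [0.988, -0.156, 0.0], [0.0, -0.0, -1.0]]
contact_force: [1.1, -0.1, -1.3]
gripper_width: 0.133
```

```bash
python3 - <<'E'
from h import *
for i in range(3):
    s=bot.sense(); print(s['time'],np.array(s['ee_pos']),np.array(s['ee_rot'])[0],s['gripper_width'],np.array(s['contact_force']))
    grab(['wrist','scene','side'][i],'x4'+'abc'[i])
for n,b in [('a',(100,150,400,380)),('b',(180,190,300,310)),('c',(200,130,340,250))]:
    im=cv2.imread('pics/x4%s.png'%n);x0,y0,x1,y1=b;f=min(780/(x1-x0),590/(y1-y0));cv2.imwrite('pics/x4%sc.png'%n,cv2.resize(im[y0:y1,x0:x1],None,fx=f,fy=f,interpolation=cv2.INTER_CUBIC))
E
```

```text
6.65 [488.845 181.754  52.66 ] [ 0.156  0.988 -0.   ] 0.13282153889430628 [ 1.062 -0.114 -1.322]
6.7 [489.343 181.996  53.354] [0.156 0.988 0.001] 0.12566433420759654 [0.292 0.401 0.224]
6.75 [489.578 182.064  53.638] [0.156 0.988 0.002] 0.1266808686183326 [-0.095 -0.498 -1.885]
```

View pics/x4bc.png

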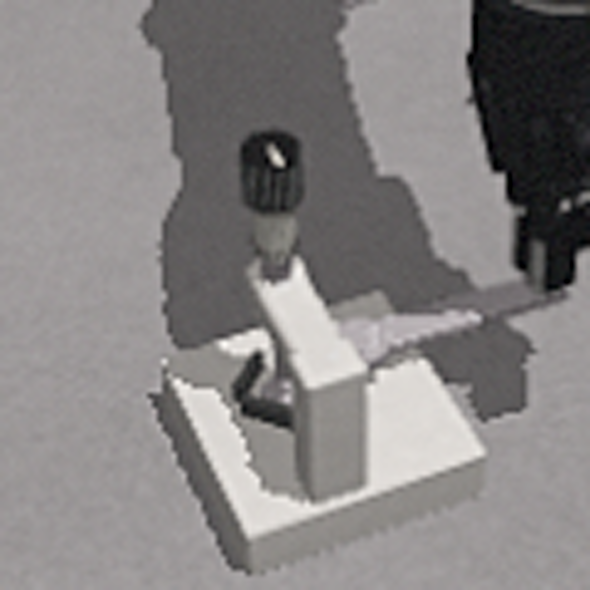

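View pics/x4cc.png

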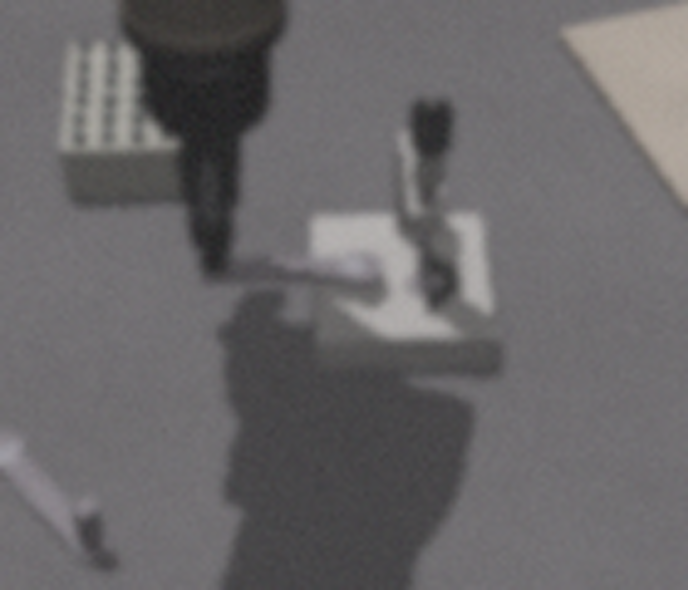

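View pics/x4a.png

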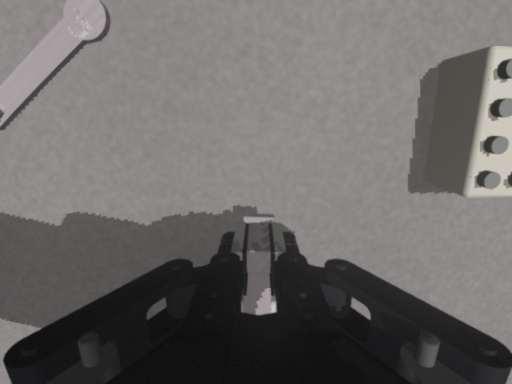

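play_rows([
  [[0, 0, 4], [0, 0, 0], 5],
  [[0, 0, 4], [0, 0, 0], 5],
  [[0, 0, 1], [0, 0, 0], 5],
  [[0, 0, 0.5], [0, 0, 0], 5],
])

```text
time: 7.13
ee_pos: [488.5, 181.8, 42.4]
ee_rot: [[0.155, 0.988, -0.0], [0.988, -0.155, -0.0], [-0.0, -0.0, -1.0]]
contact_force: [0.1, 1.1, -1.3]
gripper_width: 0.131
```

play_rows([
  [[0, 0, 0.5], [0, 0, 0], 5],
  [[0, 0, 0], [0, 0, 0], 5],
])

```text
time: 7.3
ee_pos: [488.5, 181.9, 42.0]
ee_rot: [[0.155, 0.988, -0.0], [0.988, -0.155, 0.0], [0.0, -0.0, -1.0]]
contact_force: [-0.3, -0.4, -2.1]
gripper_width: 0.13
```

play_rows([
  [[0, 0, 0.5], [0, 0, 0], 5],
  [[0, 0, 0], [0, 0, 0], 5],
])

```text
time: 7.47
ee_pos: [488.6, 181.9, 41.5]
ee_rot: [[0.155, 0.988, 0.0], [0.988, -0.155, 0.0], [0.0, 0.0, -1.0]]
contact_force: [-0.3, -0.4, -2.6]
gripper_width: 0.13
```

play_rows([
  [[0, 0, 0.5], [0, 0, 0], 5],
  [[0, 0, 0], [0, 0, 0], 5],
])

```text
time: 7.63
ee_pos: [488.7, 182.0, 41.0]
ee_rot: [[0.155, 0.988, 0.0], [0.988, -0.155, 0.0], [0.0, 0.0, -1.0]]
contact_force: [-1.1, -0.0, 1.0]
gripper_width: 0.13
```

play_rows([
  [[0, 0, 0.5], [0, 0, 0], 5],
  [[0, 0, 0], [0, 0, 0], 5],
])

```text
time: 7.8
ee_pos: [488.6, 182.0, 40.7]
ee_rot: [[0.155, 0.988, 0.0], [0.988, -0.155, 0.0], [0.0, 0.0, -1.0]]
contact_force: [-3.4, -0.5, 4.3]
gripper_width: 0.13
```

play_rows([
  [[0, 0, 0.4], [0, 0, 0], 5],
  [[0, 0, 0], [0, 0, 0], 5],
])

```text
time: 7.97
ee_pos: [488.5, 182.1, 40.4]
ee_rot: [[0.155, 0.988, 0.0], [0.988, -0.155, 0.0], [0.0, 0.0, -1.0]]
contact_force: [-4.5, -0.2, 7.2]
gripper_width: 0.128
```

play_rows([
  [[0, 0, -0.8], [0, 0, 0], 5],
  [[0, 3, 0], [0, 0, 0], 5],
  [[0, 6, 0], [0, 0, 0], 5],
  [[0, 6, 0], [0, 0, 0], 5],
  [[0, 0, 0], [0, 0, 0], 5],
])

```text
time: 8.38
ee_pos: [505.0, 179.3, 41.0]
ee_rot: [[0.156, 0.988, 0.001], [0.988, -0.156, 0.0], [0.001, 0.001, -1.0]]
contact_force: [1.0, -0.7, 0.6]
gripper_width: 0.132
```

play_rows([
  [[0, 6, 0], [0, 0, 0], 5],
  [[0, 6, 0], [0, 0, 0], 5],
  [[0, 4, 0], [0, 0, 0], 5],
  [[0, 2, 0], [0, 0, 0], 5],
  [[0, 0, 0], [0, 0, 0], 5],
])

```text
time: 8.8
ee_pos: [521.8, 176.8, 41.0]
ee_rot: [[0.155, 0.988, 0.0], [0.988, -0.155, 0.0], [0.0, 0.0, -1.0]]
contact_force: [-0.6, 0.5, 3.2]
gripper_width: 0.129
```

```bash
python3 - <<'E'
from h import *
for i in range(2):
    s=bot.sense(); print(s['time'],np.array(s['ee_pos']),np.array(s['ee_rot'])[0],s['gripper_width'],np.array(s['contact_force']))
    grab(['scene','side'][i],'x5'+'bc'[i])
for n,b in [('b',(180,190,300,310)),('c',(200,130,340,250))]:
    im=cv2.imread('pics/x5%s.png'%n);x0,y0,x1,y1=b;f=min(780/(x1-x0),590/(y1-y0));cv2.imwrite('pics/x5%sc.png'%n,cv2.resize(im[y0:y1,x0:x1],None,fx=f,fy=f,interpolation=cv2.INTER_CUBIC))
E
```

```text
8.8 [521.762 176.797  41.012] [0.155 0.988 0.   ] 0.12937933091048257 [-0.643  0.493  3.232]
8.85 [521.741 176.796  41.014] [0.156 0.988 0.   ] 0.12802065806899537 [0.822 0.511 3.17 ]
```

View pics/x5bc.png

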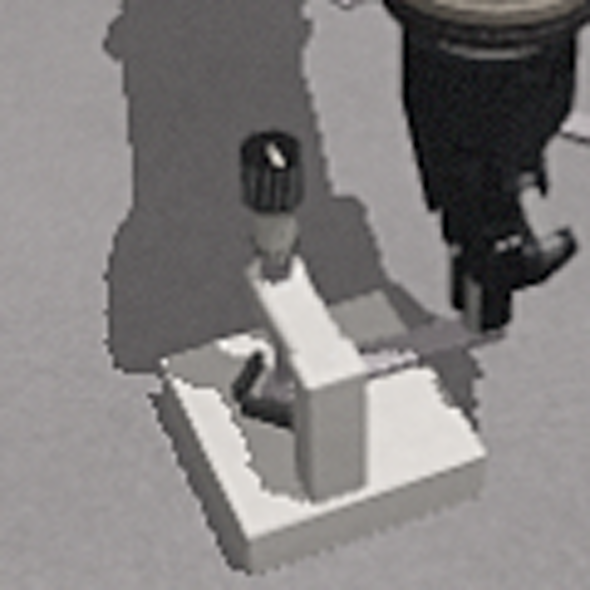

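View pics/x5cc.png

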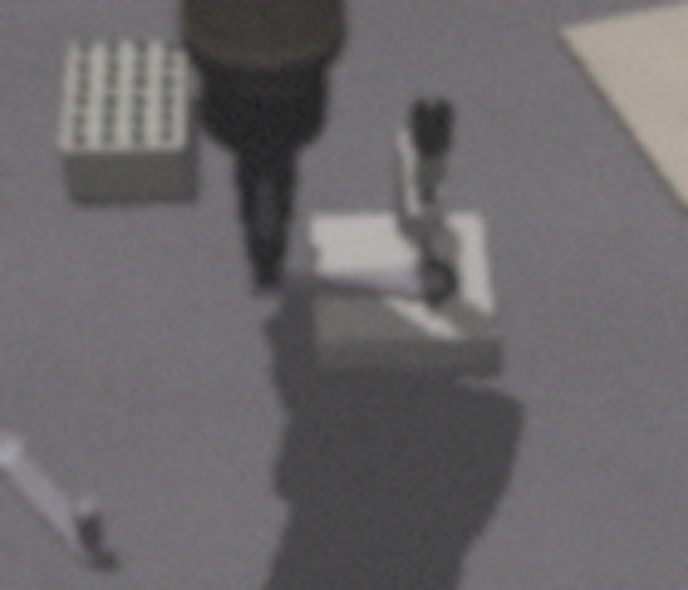

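play_rows([
  [[0, 1, -0.2], [0, 0, 0], 5],
  [[0, 1, 0], [0, 0, 0], 5],
  [[0, 0, 0], [0, 0, 0], 5],
])

```text
time: 9.15
ee_pos: [523.2, 176.4, 41.1]
ee_rot: [[0.155, 0.988, -0.0], [0.988, -0.155, 0.0], [-0.0, -0.0, -1.0]]
contact_force: [-1.0, -0.7, 2.5]
gripper_width: 0.127
```

play_rows([
  [[0, 1, 0], [0, 0, 0], 5],
  [[0, 0, 0], [0, 0, 0], 5],
])

```text
time: 9.32
ee_pos: [524.2, 176.3, 41.1]
ee_rot: [[0.155, 0.988, -0.0], [0.988, -0.155, 0.0], [0.0, -0.0, -1.0]]
contact_force: [-1.3, 0.2, 3.2]
gripper_width: 0.128
```

play_rows([
  [[0, 0.7, 0], [0, 0, 0], 5],
  [[0, 0, 0], [0, 0, 0], 5],
])

```text
time: 9.48
ee_pos: [525.0, 176.2, 41.1]
ee_rot: [[0.155, 0.988, 0.0], [0.988, -0.155, 0.0], [0.0, 0.0, -1.0]]
contact_force: [-2.6, -0.2, 1.7]
gripper_width: 0.132
```

play_rows([
  [[0, 0.7, 0], [0, 0, 0], 5],
  [[0, 0, 0], [0, 0, 0], 5],
])

```text
time: 9.65
ee_pos: [525.7, 176.0, 41.1]
ee_rot: [[0.155, 0.988, 0.0], [0.988, -0.155, 0.0], [0.0, 0.0, -1.0]]
contact_force: [-0.6, 0.8, 1.1]
gripper_width: 0.128
```

play_rows([
  [[0, 0.7, 0], [0, 0, 0], 5],
  [[0, 0, 0], [0, 0, 0], 5],
])

```text
time: 9.82
ee_pos: [526.4, 175.9, 41.1]
ee_rot: [[0.155, 0.988, 0.0], [0.988, -0.155, 0.0], [0.0, 0.0, -1.0]]
contact_force: [-1.2, 0.2, 0.3]
gripper_width: 0.13
```

play_rows([
  [[0, 0.5, 0], [0, 0, 0], 5],
  [[0, 0, 0], [0, 0, 0], 5],
])

```text
time: 9.98
ee_pos: [526.9, 175.8, 41.1]
ee_rot: [[0.155, 0.988, 0.0], [0.988, -0.155, 0.0], [0.0, 0.0, -1.0]]
contact_force: [-0.9, 0.4, -0.1]
gripper_width: 0.128
```

play_rows([
  [[0, 0.5, 0], [0, 0, 0], 5],
  [[0, 0, 0], [0, 0, 0], 5],
])

```text
time: 10.15
ee_pos: [527.4, 175.8, 41.1]
ee_rot: [[0.155, 0.988, 0.0], [0.988, -0.155, 0.0], [0.0, 0.0, -1.0]]
contact_force: [0.3, 0.5, 0.6]
gripper_width: 0.128
```

play_rows([
  [[0, 0.5, 0], [0, 0, 0], 5],
  [[0, 0, 0], [0, 0, 0], 5],
])

```text
time: 10.32
ee_pos: [527.7, 175.7, 41.1]
ee_rot: [[0.155, 0.988, -0.0], [0.988, -0.155, -0.0], [-0.0, -0.0, -1.0]]
contact_force: [-2.0, 0.4, 1.6]
gripper_width: 0.126
```

play_rows([
  [[0, 0.5, 0], [0, 0, 0], 5],
  [[0, 0, 0], [0, 0, 0], 5],
])

```text
time: 10.48
ee_pos: [527.7, 175.7, 41.1]
ee_rot: [[0.155, 0.988, -0.001], [0.988, -0.155, -0.0], [-0.0, -0.001, -1.0]]
contact_force: [-5.8, 0.3, 3.1]
gripper_width: 0.128
```

play_rows([
  [[0, 0.4, 0], [0, 0, 0], 5],
  [[0, 0, 0], [0, 0, 0], 5],
])

```text
time: 10.65
ee_pos: [527.7, 175.7, 41.1]
ee_rot: [[0.155, 0.988, -0.001], [0.988, -0.155, -0.0], [-0.001, -0.001, -1.0]]
contact_force: [-8.3, -0.1, 6.8]
gripper_width: 0.131
```

```bash
python3 - <<'E'
from h import *
for i in range(2):
    s=bot.sense(); print(s['time'],np.array(s['ee_pos']),np.array(s['contact_force']))
    grab(['scene','side'][i],'x6'+'bc'[i])
im=cv2.imread('pics/x6b.png')[230:300,210:290];cv2.imwrite('pics/x6bc.png',cv2.resize(im,None,fx=8,fy=8,interpolation=cv2.INTER_CUBIC))
E
```

```text
10.65 [527.74  175.728  41.112] [-8.281 -0.053  6.847]
10.7 [527.722 175.739  41.1  ] [-6.863  0.396  6.127]
```

View pics/x6bc.png

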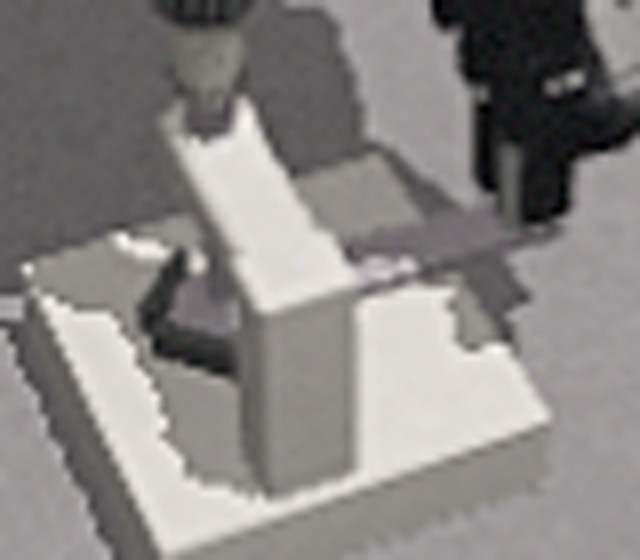

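play_rows([
  [[0, -0.5, 0], [0, 0, 0], 5],
  [[0, 0, 0], [0, 0, 0], 5],
  [[0, 0, 0], [0, 0, 0], 20],
  [[0, 0, 0], [0, 0, 0], 30],
  [[0, 0, 0], [0, 0, 0], 40],
])

```text
time: 11.17
ee_pos: [528.5, 175.6, 41.2]
ee_rot: [[0.155, 0.988, 0.001], [0.988, -0.155, 0.0], [0.0, 0.001, -1.0]]
contact_force: [-1.1, 0.0, -0.2]
gripper_width: 0.461
```

play_rows([
  [[0, 0, 0], [0, 0, 0], 45],
  [[0, 0, 0], [0, 0, 0], 45],
  [[0, 0, -5], [0, 0, 0], 45],
  [[0, 0, -20], [0, 0, 0], 45],
  [[0, 0, -40], [0, 0, 0], 45],
])

```text
time: 11.58
ee_pos: [525.9, 174.9, 103.9]
ee_rot: [[0.155, 0.988, -0.006], [0.988, -0.155, -0.001], [-0.002, -0.006, -1.0]]
contact_force: [0.2, -1.2, 1.2]
gripper_width: 0.527
```

```bash
python3 -c "
from plan import *
for i in range(2):
    s=bot.sense(); print(s['time'],np.array(s['ee_pos']),np.array(s['contact_force']))
    grab(['scene','wrist'][i],'x7'+'bw'[i])
print(np.array(s['joints']))
im=cv2.imread('pics/x7b.png')[230:300,210:290];cv2.imwrite('pics/x7bc.png',cv2.resize(im,None,fx=8,fy=8,interpolation=cv2.INTER_CUBIC))
"
```

```text
11.5833 [525.946 174.854 103.872] [ 0.215 -1.183  1.175]
11.6333 [529.722 177.134 113.005] [4.721 1.517 9.519]
[ 0.106  0.456 -0.677  1.945  0.372  0.863  0.65 ]
```

View pics/x7bc.png

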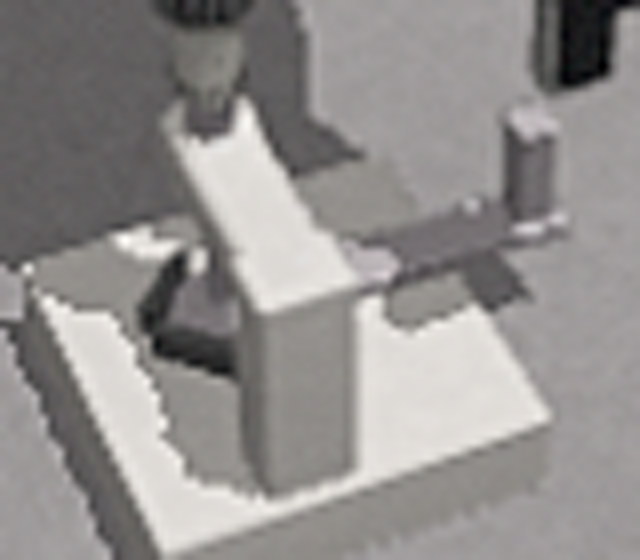

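View pics/x7w.png

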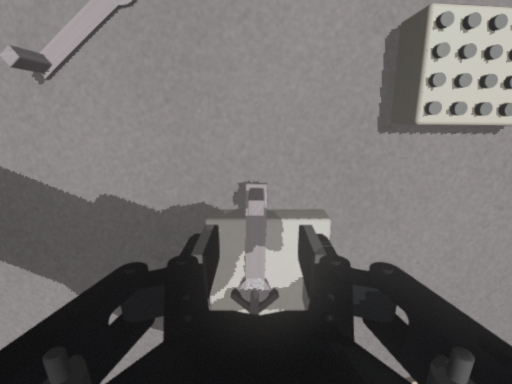

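```bash
python3 -c "
from plan import *
s=bot.sense();print(np.array(s['ee_pos']))
plan([528,176,235],1.415,70,4)"
```

```text
[530.481 177.119 111.143]
t 11.6833 from [530.481 177.119 111.143] 1.4152093094964269 end [527.998 176.    235.039] F [ 0.162  0.05  -1.109] q [ 0.105  0.458 -0.675  1.946  0.376  0.857  0.646]
[[[-0.3, -0.4, -31.0], [0.0059, -0.0031, 0.0], 70], [[-0.4, -0.6, -30.9], [0.0, 0.0, 0.0001], 70], [[-0.3, -0.5, -31.0], [0.0, 0.0, 0.0001], 70], [[-0.4, -0.6, -31.0], [0.0, 0.0, 0.0001], 70]]
```

play_rows([
  [[0, 0, -32], [0, 0, 0], 70],
  [[0, 0, -34], [0, 0, 0], 70],
  [[0, 0, -34], [0, 0, 0], 70],
  [[0, 0, -30], [0, 0, 0], 70],
  [[0, 0, 0], [0, 0, 0], 70],
])

```text
time: 12.1
ee_pos: [530.2, 177.1, 242.4]
ee_rot: [[0.155, 0.988, 0.008], [0.988, -0.155, 0.002], [0.003, 0.007, -1.0]]
contact_force: [1.2, 0.9, 0.8]
gripper_width: 0.818
```

```bash
python3 -c "
from plan import *
plan([621.5,161,235],1.415+1.25,70,10,turn=-1.25)"
```

```text
t 12.1 from [530.236 177.094 242.375] 1.4150852204525428 end [621.512 160.937 234.961] F [1.179 0.94  0.8  ] q [ 0.182  0.303 -0.744  1.826  0.233  1.092  0.769]
[[[-0.2, 9.3, 0.8], [0.0074, -0.0033, -0.125], 70], [[-1.3, 9.1, 0.7], [0.0, 0.0, -0.125], 70], [[-2.5, 9.0, 0.8], [0.0, 0.0, -0.125], 70], [[-3.5, 8.5, 0.7], [0.0, 0.0, -0.125], 70], [[-4.6, 8.1, 0.8], [0.0, 0.0, -0.125], 70]]
[[[-5.6, 7.4, 0.7], [0.0, 0.0, -0.125], 70], [[-6.4, 6.7, 0.7], [0.0, 0.0, -0.125], 70], [[-7.2, 5.8, 0.8], [0.0, 0.0, -0.125], 70], [[-7.9, 4.8, 0.7], [0.0, 0.0, -0.125], 70], [[-8.5, 3.8, 0.8], [0.0, 0.0, -0.125], 70]]
```

play_rows([
  [[-0.2, 9.3, 0], [0, 0, -0.125], 70],
  [[-1.3, 9.1, 0], [0, 0, -0.125], 70],
  [[-2.5, 9, 0], [0, 0, -0.125], 70],
  [[-3.5, 8.5, 0], [0, 0, -0.125], 70],
  [[-4.6, 8.1, 0], [0, 0, -0.125], 70],
])

```text
time: 12.52
ee_pos: [574.3, 167.5, 236.6]
ee_rot: [[-0.458, 0.889, 0.001], [0.889, 0.458, 0.0], [-0.0, 0.001, -1.0]]
contact_force: [0.5, 0.1, 0.1]
gripper_width: 0.821
```

play_rows([
  [[-5.6, 7.4, 0], [0, 0, -0.125], 70],
  [[-6.4, 6.7, 0], [0, 0, -0.125], 70],
  [[-7.2, 5.8, 0], [0, 0, -0.125], 70],
  [[-7.9, 4.8, 0], [0, 0, -0.125], 70],
  [[-8.5, 3.8, 0], [0, 0, -0.125], 70],
])

```text
time: 12.93
ee_pos: [619.9, 159.4, 236.5]
ee_rot: [[-0.891, 0.453, 0.001], [0.453, 0.891, 0.0], [-0.0, 0.0, -1.0]]
contact_force: [0.5, 0.8, -0.6]
gripper_width: 0.822
```

play_rows([
  [[0, 0, 0], [0, 0, 0], 70],
  [[0, 0, 0], [0, 0, 0], 70],
  [[0, 0, 0], [0, 0, 0], 70],
  [[0, 0, 0], [0, 0, 0], 70],
])

```text
time: 13.27
ee_pos: [618.8, 159.8, 236.3]
ee_rot: [[-0.887, 0.461, 0.0], [0.461, 0.887, -0.0], [-0.0, -0.0, -1.0]]
contact_force: [-0.0, 0.3, -0.6]
gripper_width: 0.817
```

```bash
python3 -c "
from h import *
for i in range(2):
    s=bot.sense(); print(s['time'],np.array(s['ee_pos']),np.array(s['ee_rot']),np.array(s['contact_force']),np.array(s['wrist_torque']),np.array(s['joints']))
    grab('wrist','x8'+'ab'[i])
"
```

```text
13.2667 [618.822 159.758 236.349] [[-0.887  0.461  0.   ]
 [ 0.461  0.887 -0.   ]
 [-0.    -0.    -1.   ]] [-0.005  0.274 -0.554] [0.017 0.034 0.017] [ 0.322  0.52  -0.938  1.641  0.443  1.209  1.949]
13.3167 [618.916 159.775 236.4  ] [[-0.888  0.461  0.   ]
 [ 0.461  0.888 -0.   ]
 [-0.    -0.    -1.   ]] [ 1.076  0.128 -0.371] [-0.     0.03  -0.028] [ 0.322  0.52  -0.938  1.641  0.443  1.209  1.949]
```

View pics/x8b.png

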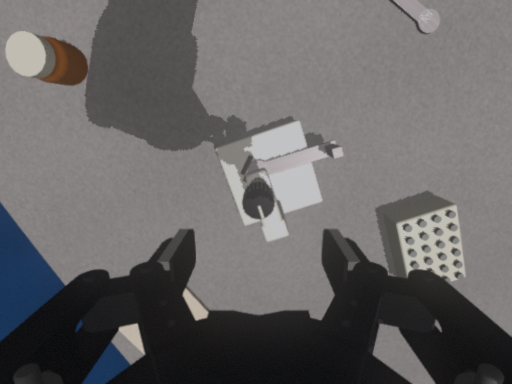

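```bash
python3 -c "
from h import *
im=cv2.imread('pics/x8b.png')[110:250,200:360];cv2.imwrite('pics/x8c.png',cv2.resize(im,None,fx=4.5,fy=4.5,interpolation=cv2.INTER_CUBIC))
"
```

```text
(no output)
```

View pics/x8c.png

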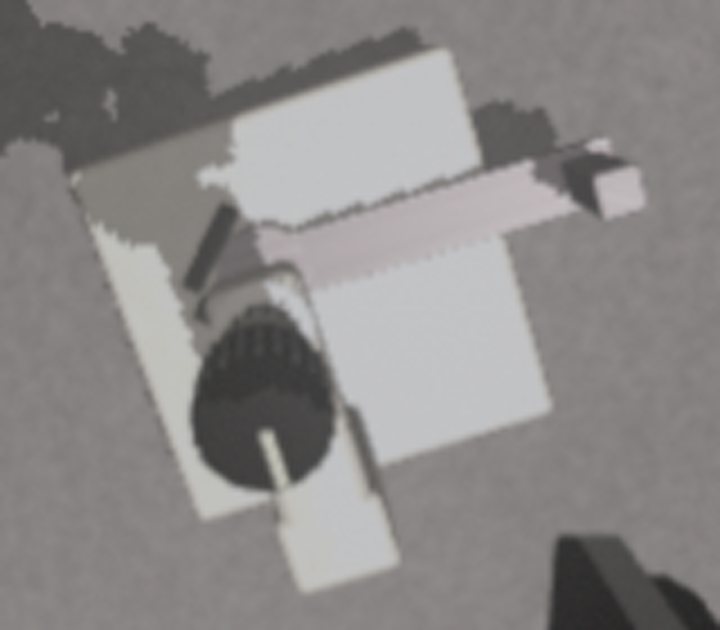

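```bash
python3 - <<'E'
from h import *
from scipy.optimize import least_squares
z=load('x8b'); w=lambda p:(200+p[0]/4.5-.4,110+p[1]/4.5-.4)
for h in (173,176): print('cap',onz(z,[w((263,427))],h), onz(z,[w((192,427)),w((337,427))],h))
print('post',onz(z,[w((620,192))],72))
C=onz(z,[w(p) for p in [(75,178),(447,48),(205,520),(550,410)]],30); print(C[:,:2])
G=np.array([[45,-45],[-70,-45],[45,70],[-70,70]])
def res(v):
    c,s=np.cos(v[2]),np.sin(v[2]); return (G@np.array([[c,s],[-s,c]])+v[:2]-C[:,:2]).ravel()
r=least_squares(res,[617,160,-.15]); print(r.x,r.fun.reshape(-1,2))
print(dep(z,[w((230,450)),w((290,440))]))
E
```

```text
cap [[621.627 161.645 173.   ]] [[632.972 155.737 173.   ]
 [609.805 167.806 173.   ]]
cap [[621.165 160.763 176.   ]] [[632.346 154.94  176.   ]
 [609.513 166.835 176.   ]]
post [[527.351 177.533  72.   ]]
[[656.837 111.717]
 [546.182 128.344]
 [673.769 222.356]
 [563.875 239.172]]
[620.618 161.14   -0.153] [[ 1.407 -1.901]
 [-1.598 -1.026]
 [ 1.979  1.12 ]
 [-1.788  1.807]]
[[628.336 161.794 176.266]
 [618.001 165.085 176.191]]
```

play_rows([
  [[-1.6, 2.4, 0], [0, 0, 0], 70],
  [[0, 0, 20], [0, 0, 0], 65],
  [[0, 0, 25], [0, 0, 0], 60],
  [[0, 0, 25], [0, 0, 0], 60],
  [[0, 0, 15], [0, 0, 0], 60],
], newtons=30)

```text
time: 13.78
ee_pos: [621.2, 160.6, 148.9]
ee_rot: [[-0.888, 0.459, -0.002], [0.459, 0.888, -0.001], [0.001, -0.001, -1.0]]
contact_force: [-0.4, 0.1, -0.1]
gripper_width: 0.7
```

play_rows([
  [[0, 0, 8], [0, 0, 0], 55],
  [[0, 0, 0], [0, 0, 0], 50],
  [[0, 0, 0], [0, 0, 0], 45],
  [[0, 0, 0], [0, 0, 0], 40],
])

```text
time: 14.12
ee_pos: [622.6, 161.3, 144.5]
ee_rot: [[-0.888, 0.459, 0.002], [0.459, 0.888, 0.001], [-0.001, 0.001, -1.0]]
contact_force: [0.4, -0.2, -0.4]
gripper_width: 0.468
```

```bash
cat > sn.py <<'E'
from h import *
s=bot.sense(); R=np.array(s['ee_rot']); print(round(s['time'],2),np.array(s['ee_pos']),'yaw %.3f'%np.arctan2(R[1,0],R[0,0]),'F',np.array(s['contact_force']),'M',np.array(s['wrist_torque']),'w %.3f'%s['gripper_width'],'q7 %.2f'%s['joints'][6])
E
python3 sn.py; python3 -c "
from h import *
grab('wrist','x9')"
```

```text
14.12 [622.566 161.328 144.5  ] yaw 2.665 F [ 0.391 -0.236 -0.363] M [ 0.017 -0.014 -0.037] w 0.468 q7 1.88
```

View pics/x9.png

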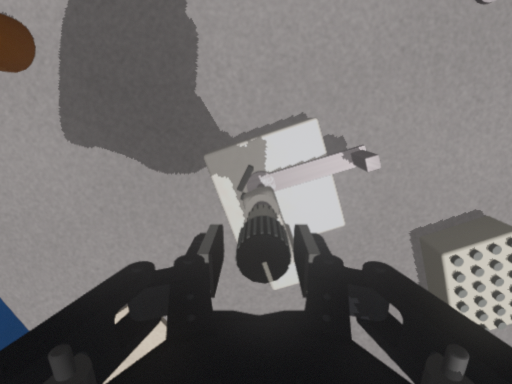

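play_rows([
  [[0.8, 0, 0.5], [0, 0, 0], 35],
  [[0, 0, 0], [0, 0, 0], 32],
  [[0, 0, 0], [0, 0, 0], 29],
  [[0, 0, 0], [0, 0, 0], 27],
])

```text
time: 14.5
ee_pos: [621.1, 161.4, 143.0]
ee_rot: [[-0.889, 0.459, 0.0], [0.459, 0.889, 0.0], [-0.0, 0.0, -1.0]]
contact_force: [-2.5, 0.7, 2.2]
gripper_width: 0.319
```

```bash
python3 sn.py
```

```text
14.5 [621.124 161.404 142.976] yaw 2.665 F [-2.478  0.651  2.197] M [ 0.226  0.49  -0.015] w 0.319 q7 1.88
```

play_rows([
  [[0, 0, 0], [0, 0, 0], 25],
  [[0, 0, 0], [0, 0, 0], 22],
  [[0, 0, 0], [0, 0, 0], 20],
  [[0, 0, 0], [0, 0, 0], 20],
])

```text
time: 14.83
ee_pos: [620.9, 161.7, 143.0]
ee_rot: [[-0.889, 0.458, -0.0], [0.458, 0.889, 0.0], [0.0, 0.0, -1.0]]
contact_force: [-4.4, 0.9, 6.0]
gripper_width: 0.297
```

```bash
python3 sn.py
```

```text
14.83 [620.91  161.721 143.034] yaw 2.665 F [-4.426  0.89   5.961] M [ 0.168  0.976 -0.067] w 0.297 q7 1.88
```

play_rows([
  [[0.5, -0.1, -0.7], [0, 0, 0], 20],
  [[0, 0, 0], [0, 0, 0], 20],
  [[0, 0, 0], [0, 0, 0], 20],
])

```text
time: 15.08
ee_pos: [620.6, 161.6, 143.3]
ee_rot: [[-0.889, 0.459, -0.0], [0.459, 0.889, 0.0], [0.0, 0.0, -1.0]]
contact_force: [-1.4, 1.6, -1.3]
gripper_width: 0.295
```

```bash
python3 sn.py
```

```text
15.08 [620.585 161.576 143.254] yaw 2.665 F [-1.366  1.642 -1.279] M [ 0.474  0.416 -0.017] w 0.295 q7 1.88
```

play_rows([
  [[0, 0, 0.1], [0, 0, 0.06], 20],
  [[0, 0, 0.12], [0, 0, 0.06], 20],
  [[0, 0, 0.12], [0, 0, 0.06], 20],
])

```text
time: 15.33
ee_pos: [620.8, 161.4, 142.9]
ee_rot: [[-0.79, 0.613, -0.0], [0.613, 0.79, 0.0], [0.0, 0.0, -1.0]]
contact_force: [-0.3, 1.4, -1.7]
gripper_width: 0.294
```

```bash
python3 sn.py
```

```text
15.33 [620.789 161.377 142.892] yaw 2.482 F [-0.341  1.443 -1.717] M [ 0.236 -0.043  0.081] w 0.294 q7 1.72
```

play_rows([
  [[0, 0, 0.12], [0, 0, 0.06], 20],
  [[0, 0, 0.12], [0, 0, 0.06], 20],
  [[0, 0, 0.12], [0, 0, 0.06], 20],
])

```text
time: 15.58
ee_pos: [620.9, 161.1, 142.5]
ee_rot: [[-0.668, 0.745, 0.0], [0.745, 0.668, -0.0], [-0.0, 0.0, -1.0]]
contact_force: [0.4, -0.0, -2.7]
gripper_width: 0.289
```

```bash
python3 sn.py
```

```text
15.58 [620.941 161.149 142.507] yaw 2.302 F [ 0.39  -0.015 -2.659] M [ 0.029 -0.229  0.035] w 0.289 q7 1.56
```

play_rows([
  [[0, 0, 0.2], [0, 0, 0.06], 20],
  [[0, 0, 0.16], [0, 0, 0.06], 20],
  [[0, 0, 0.12], [0, 0, 0.06], 20],
  [[0, 0, 0.12], [0, 0, 0.06], 20],
])

```text
time: 15.92
ee_pos: [621.2, 160.9, 142.0]
ee_rot: [[-0.471, 0.882, 0.001], [0.882, 0.471, -0.0], [-0.001, 0.0, -1.0]]
contact_force: [1.0, -1.2, -2.5]
gripper_width: 0.291
```

```bash
python3 sn.py
```

```text
15.92 [621.175 160.852 142.032] yaw 2.062 F [ 0.975 -1.193 -2.486] M [-0.335 -0.417  0.026] w 0.291 q7 1.35
```

play_rows([
  [[0, 0, 0.12], [0, 0, 0.06], 20],
  [[0, 0, 0.12], [0, 0, 0.06], 20],
  [[0, 0, 0.12], [0, 0, 0.06], 20],
  [[0, 0, 0.12], [0, 0, 0.06], 20],
])

```text
time: 16.25
ee_pos: [621.3, 160.5, 141.6]
ee_rot: [[-0.248, 0.969, 0.001], [0.969, 0.248, -0.001], [-0.001, 0.001, -1.0]]
contact_force: [2.5, -2.7, -1.5]
gripper_width: 0.289
```

```bash
python3 sn.py
```

```text
16.25 [621.31  160.497 141.551] yaw 1.821 F [ 2.526 -2.737 -1.511] M [-0.683 -0.536  0.06 ] w 0.289 q7 1.13
```

play_rows([
  [[-0.3, 0.1, 0.14], [0, 0, 0.06], 20],
  [[0, 0, 0.14], [0, 0, 0.06], 20],
  [[0, 0, 0.12], [0, 0, 0.06], 20],
])

```text
time: 16.5
ee_pos: [621.4, 160.1, 141.2]
ee_rot: [[-0.07, 0.998, 0.001], [0.998, 0.07, -0.001], [-0.001, 0.001, -1.0]]
contact_force: [0.3, -3.3, -0.4]
gripper_width: 0.295
```

```bash
python3 sn.py
```

```text
16.5 [621.449 160.082 141.173] yaw 1.641 F [ 0.35  -3.286 -0.419] M [-0.906 -0.282  0.03 ] w 0.295 q7 0.97
```

play_rows([
  [[0, 0, 0.12], [0, 0, 0.06], 20],
  [[0, 0, 0.12], [0, 0, 0.06], 20],
  [[0, 0, 0.12], [0, 0, 0.06], 20],
])

```text
time: 16.75
ee_pos: [621.4, 159.8, 140.8]
ee_rot: [[0.11, 0.994, 0.001], [0.994, -0.11, -0.001], [-0.001, 0.001, -1.0]]
contact_force: [0.8, -4.9, 0.9]
gripper_width: 0.292
```

```bash
python3 sn.py
```

```text
16.75 [621.428 159.803 140.773] yaw 1.461 F [ 0.791 -4.853  0.871] M [-1.173 -0.261  0.054] w 0.292 q7 0.81
```

play_rows([
  [[0, 0, 0.12], [0, 0, 0.06], 20],
  [[0, 0, 0.12], [0, 0, 0.06], 20],
  [[0, 0, 0.12], [0, 0, 0.06], 20],
])

```text
time: 17.0
ee_pos: [621.4, 159.5, 140.4]
ee_rot: [[0.286, 0.958, 0.0], [0.958, -0.286, -0.002], [-0.002, 0.001, -1.0]]
contact_force: [0.0, -5.6, 0.8]
gripper_width: 0.292
```

```bash
python3 sn.py
```

```text
17.0 [621.375 159.53  140.394] yaw 1.281 F [ 0.016 -5.614  0.753] M [-1.388 -0.105  0.021] w 0.292 q7 0.65
```

play_rows([
  [[-0.5, 0.1, 0.12], [0, 0, 0.06], 20],
  [[0, 0, 0.12], [0, 0, 0.06], 20],
  [[0, 0, 0.12], [0, 0, 0.06], 20],
])

```text
time: 17.25
ee_pos: [621.2, 159.1, 140.0]
ee_rot: [[0.453, 0.892, 0.0], [0.892, -0.453, -0.002], [-0.001, 0.001, -1.0]]
contact_force: [0.2, -6.1, 0.7]
gripper_width: 0.294
```

```bash
python3 sn.py
```

```text
17.25 [621.212 159.117 139.987] yaw 1.101 F [ 0.196 -6.064  0.737] M [-1.336 -0.024  0.081] w 0.294 q7 0.49
```

play_rows([
  [[0, 0, 0.12], [0, 0, 0.06], 20],
  [[0, 0, 0.12], [0, 0, 0.06], 20],
])

```text
time: 17.42
ee_pos: [621.2, 158.9, 139.8]
ee_rot: [[0.556, 0.831, -0.0], [0.831, -0.556, -0.002], [-0.002, 0.001, -1.0]]
contact_force: [-0.1, -7.1, 1.6]
gripper_width: 0.295
```

```bash
python3 sn.py
```

```text
17.42 [621.168 158.927 139.786] yaw 0.981 F [-0.098 -7.133  1.554] M [-1.53   0.165  0.074] w 0.295 q7 0.39
```

play_rows([
  [[0, 0, 0.12], [0, 0, 0.06], 20],
  [[0, 0, 0.12], [0, 0, 0.06], 20],
])

```text
time: 17.58
ee_pos: [621.0, 158.8, 139.5]
ee_rot: [[0.652, 0.758, -0.0], [0.758, -0.652, -0.002], [-0.002, 0.001, -1.0]]
contact_force: [-1.5, -6.6, 1.9]
gripper_width: 0.294
```

```bash
python3 sn.py
```

```text
17.58 [621.041 158.812 139.512] yaw 0.861 F [-1.517 -6.61   1.936] M [-1.672  0.343  0.059] w 0.294 q7 0.28
```

play_rows([
  [[-0.6, 0.3, 0.1], [0, 0, 0.06], 20],
  [[0, 0, 0.12], [0, 0, 0.06], 20],
])

```text
time: 17.75
ee_pos: [620.9, 158.4, 139.3]
ee_rot: [[0.738, 0.675, -0.0], [0.675, -0.738, -0.002], [-0.001, 0.001, -1.0]]
contact_force: [-0.2, -5.7, 1.5]
gripper_width: 0.293
```

```bash
python3 sn.py
```

```text
17.75 [620.856 158.403 139.274] yaw 0.741 F [-0.242 -5.699  1.5  ] M [-1.328  0.342  0.069] w 0.293 q7 0.17
```

play_rows([
  [[0, 0, 0.12], [0, 0, 0.06], 20],
  [[0, 0, 0.12], [0, 0, 0.06], 20],
])

```text
time: 17.92
ee_pos: [620.7, 158.3, 139.1]
ee_rot: [[0.813, 0.582, -0.0], [0.582, -0.813, -0.002], [-0.001, 0.001, -1.0]]
contact_force: [-2.9, -5.8, 1.9]
gripper_width: 0.294
```

```bash
python3 sn.py
```

```text
17.92 [620.731 158.344 139.057] yaw 0.621 F [-2.862 -5.814  1.913] M [-1.474  0.527  0.095] w 0.294 q7 0.07
```

play_rows([
  [[-0.4, 0.2, 0.12], [0, 0, 0.06], 20],
  [[0, 0, 0.12], [0, 0, 0.06], 20],
])

```text
time: 18.08
ee_pos: [620.5, 158.1, 138.8]
ee_rot: [[0.877, 0.48, -0.0], [0.48, -0.877, -0.002], [-0.001, 0.001, -1.0]]
contact_force: [-2.7, -4.4, 1.6]
gripper_width: 0.294
```

```bash
python3 sn.py
```

```text
18.08 [620.496 158.114 138.828] yaw 0.501 F [-2.719 -4.408  1.645] M [-1.232  0.521 -0.017] w 0.294 q7 -0.04
```

play_rows([
  [[0, 0, 0.12], [0, 0, 0.06], 20],
  [[0, 0, 0.12], [0, 0, 0.06], 20],
])

```text
time: 18.25
ee_pos: [620.4, 158.1, 138.6]
ee_rot: [[0.928, 0.372, -0.001], [0.372, -0.928, -0.002], [-0.001, 0.001, -1.0]]
contact_force: [-3.7, -6.0, 4.9]
gripper_width: 0.295
```

```bash
python3 sn.py
```

```text
18.25 [620.356 158.074 138.614] yaw 0.381 F [-3.711 -6.006  4.886] M [-1.35   0.937  0.055] w 0.295 q7 -0.15
```

play_rows([
  [[-0.3, 0.2, -0.2], [0, 0, 0.06], 20],
  [[0, 0, -0.1], [0, 0, 0.06], 20],
])

```text
time: 18.42
ee_pos: [620.0, 157.8, 138.7]
ee_rot: [[0.966, 0.258, -0.001], [0.258, -0.966, -0.002], [-0.001, 0.001, -1.0]]
contact_force: [-2.1, -4.6, 0.0]
gripper_width: 0.293
```

```bash
python3 sn.py
```

```text
18.42 [620.009 157.848 138.69 ] yaw 0.261 F [-2.104 -4.565  0.016] M [-1.166  0.653  0.039] w 0.293 q7 -0.26
```

play_rows([
  [[0, 0, 0], [0, 0, 0.06], 20],
  [[0, 0, 0], [0, 0, 0.06], 20],
])

```text
time: 18.58
ee_pos: [619.8, 157.9, 138.6]
ee_rot: [[0.99, 0.141, -0.001], [0.141, -0.99, -0.002], [-0.002, 0.002, -1.0]]
contact_force: [-4.3, -5.5, 1.5]
gripper_width: 0.3
```

```bash
python3 sn.py
```

```text
18.58 [619.815 157.901 138.603] yaw 0.141 F [-4.312 -5.508  1.479] M [-1.175  0.979  0.06 ] w 0.300 q7 -0.36
```

play_rows([
  [[-0.3, 0.3, 0], [0, 0, 0.06], 20],
  [[0, 0, 0], [0, 0, 0.06], 20],
  [[0, 0, 0], [0, 0, 0.06], 20],
])

```text
time: 18.83
ee_pos: [619.5, 157.8, 138.6]
ee_rot: [[0.999, -0.038, -0.001], [-0.039, -0.999, -0.002], [-0.001, 0.002, -1.0]]
contact_force: [-4.6, -4.4, 1.5]
gripper_width: 0.291
```

```bash
python3 sn.py
```

```text
18.83 [619.487 157.761 138.622] yaw -0.039 F [-4.636 -4.373  1.522] M [-0.956  1.044  0.075] w 0.291 q7 -0.52
```

play_rows([
  [[0, 0, 0], [0, 0, 0.06], 20],
  [[0, 0, 0], [0, 0, 0.06], 20],
  [[0, 0, 0], [0, 0, 0.06], 20],
])

```text
time: 19.08
ee_pos: [619.2, 157.8, 138.6]
ee_rot: [[0.976, -0.217, -0.002], [-0.217, -0.976, -0.002], [-0.002, 0.002, -1.0]]
contact_force: [-6.1, -5.6, 1.9]
gripper_width: 0.292
```

```bash
python3 sn.py
```

```text
19.08 [619.214 157.792 138.591] yaw -0.218 F [-6.065 -5.627  1.866] M [-0.94   1.429  0.051] w 0.292 q7 -0.68
```

play_rows([
  [[-0.5, 0.6, -0.1], [0, 0, 0.06], 20],
  [[0, 0, 0], [0, 0, 0.06], 20],
  [[0, 0, 0], [0, 0, 0.04], 20],
])

```text
time: 19.33
ee_pos: [618.7, 157.7, 138.7]
ee_rot: [[0.929, -0.37, -0.002], [-0.37, -0.929, -0.001], [-0.001, 0.002, -1.0]]
contact_force: [-4.6, -3.3, -0.6]
gripper_width: 0.29
```

```bash
python3 sn.py
```

```text
19.33 [618.68  157.712 138.652] yaw -0.379 F [-4.624 -3.321 -0.618] M [-0.481  1.055  0.061] w 0.290 q7 -0.83
```

play_rows([
  [[-0.3, 0.3, 0], [0, 0, 0], 20],
  [[0, 0, 0], [0, 0, 0], 20],
])

```text
time: 19.5
ee_pos: [618.6, 157.7, 138.7]
ee_rot: [[0.931, -0.365, -0.001], [-0.365, -0.931, -0.001], [-0.001, 0.001, -1.0]]
contact_force: [-3.1, -3.6, -3.1]
gripper_width: 0.296
```

```bash
python3 sn.py
```

```text
19.5 [618.581 157.734 138.725] yaw -0.374 F [-3.148 -3.603 -3.146] M [-0.692  0.828 -0.035] w 0.296 q7 -0.82
```

play_rows([
  [[-0.2, 0.2, 0.2], [0, 0, 0], 20],
  [[0, 0, 0], [0, 0, 0], 28],
  [[0, 0, 0], [0, 0, 0], 36],
  [[0, 0, 0], [0, 0, 0], 45],
  [[0, 0, 0], [0, 0, 0], 55],
])

```text
time: 19.92
ee_pos: [619.1, 158.5, 139.1]
ee_rot: [[0.931, -0.366, 0.001], [-0.366, -0.931, 0.001], [0.001, -0.001, -1.0]]
contact_force: [0.4, 1.2, 0.7]
gripper_width: 0.638
```

play_rows([
  [[0, 0, 0], [0, 0, 0], 60],
  [[0, 0, 0], [0, 0, 0], 60],
  [[0, 0, -10], [0, 0, 0], 65],
  [[0, 0, -30], [0, 0, 0], 65],
  [[0, 0, -35], [0, 0, 0], 65],
])

```text
time: 20.33
ee_pos: [617.7, 157.9, 213.6]
ee_rot: [[0.931, -0.366, -0.003], [-0.366, -0.931, -0.001], [-0.003, 0.002, -1.0]]
contact_force: [0.7, -0.5, 0.7]
gripper_width: 0.761
```

```bash
python3 sn.py; python3 - <<'E'
from h import *
grab('scene','x10b');grab('wrist','x10w');grab('side','x10c')
im=cv2.imread('pics/x10b.png')[205:300,205:300];cv2.imwrite('pics/x10bc.png',cv2.resize(im,None,fx=6.2,fy=6.2,interpolation=cv2.INTER_CUBIC))
E
```

```text
20.33 [617.651 157.863 213.6  ] yaw -0.375 F [ 0.66  -0.464  0.739] M [ 0.005 -0.039  0.032] w 0.761 q7 -0.81
```

View pics/x10bc.png

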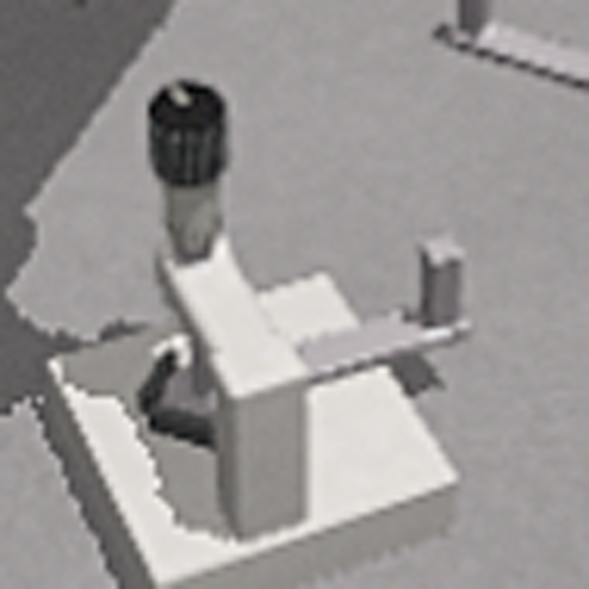

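View pics/x10w.png

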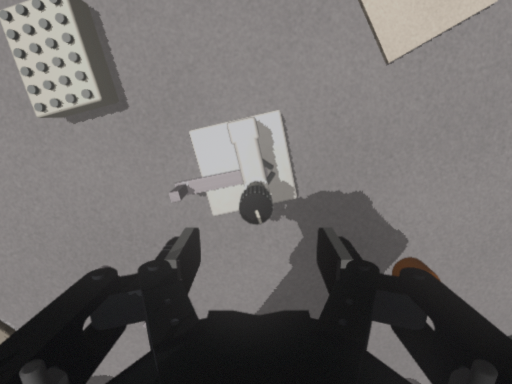

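```bash
python3 - <<'E'
from h import *
im=cv2.imread('pics/x10w.png')[170:230,225:290];cv2.imwrite('pics/x10wc.png',cv2.resize(im,None,fx=9,fy=9,interpolation=cv2.INTER_CUBIC))
z=load('x10w');g=z['im'].mean(2);m=(g>100);
ys,xs=np.where(m[205:226,248:266]);print(np.c_[xs+248,ys+205].tolist()[:40])
print('captop', [dep(z,[(u,v)])[0].round(1).tolist() for u,v in [(248,208),(264,208),(250,214),(256,206)]])
for n in ['x8b']:
    q=load(n);print(n,[dep(q,[(u,v)])[0].round(1).tolist() for u,v in [(250,210),(265,207),(256,200)]])
def top(n,box):
    q=load(n);u0,v0,u1,v1=box;P=[]
    for v in range(v0,v1):
        for u in range(u0,u1):
            if q['im'][v,u].mean()<60: P.append(dep(q,[(u,v)])[0,2])
    P=np.array(P);return np.median(P),len(P)
print(top('x8b',(246,198,272,216)),top('x10w',(244,202,268,218)))
E
```

```text
[[255, 210], [256, 210], [257, 210], [255, 211], [256, 211], [257, 211], [258, 211], [255, 212], [256, 212], [257, 212], [258, 212], [255, 213], [256, 213], [257, 213], [258, 213], [256, 214], [257, 214], [258, 214], [259, 214], [256, 215], [257, 215], [258, 215], [259, 215], [256, 216], [257, 216], [258, 216], [259, 216], [257, 217], [258, 217], [259, 217], [260, 217], [258, 218], [259, 218], [258, 219], [259, 219], [260, 219], [259, 220], [260, 220], [259, 221], [260, 221]]
captop [[615.8, 163.3, 171.7], [627.2, 158.7, 171.6], [615.5, 158.4, 172.3], [622.2, 162.8, 172.6]]
x8b [[628.8, 161.6, 177.1], [617.1, 165.1, 176.4], [620.8, 156.5, 176.7]]
(np.float64(176.22759466083244), 4) (np.float64(171.9704933722873), 134)
```

View pics/x10wc.png

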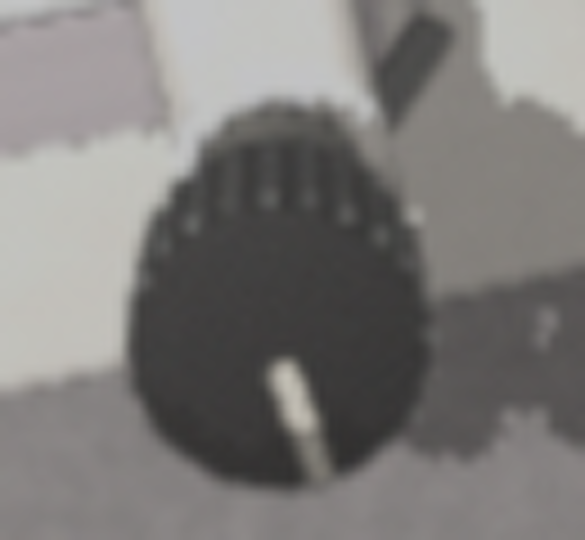

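```bash
python3 - <<'E'
from h import *
z=load('x10w');P=onz(z,[(255.8,210.5),(260,221.5)],172)
a=P[1]-P[0];b=np.arctan2(a[1],a[0]);print(P,b,'turn cw',(1.417-b)%(2*np.pi))
q=load('x8b');w=lambda p:(200+p[0]/4.5-.4,110+p[1]/4.5-.4);P=onz(q,[w((263,432)),w((288,487))],176);a=P[1]-P[0];print('before',np.arctan2(a[1],a[0]))
T=np.array
for n,l in [('x8b',[(246,207),(250,206),(266,207),(270,205),(250,212),(268,211),(248,203)]),('x10w',[(246,207),(250,206),(262,207),(250,212),(264,211),(248,203),(256,206)])]:
    print(n,np.median([dep(load(n),[p])[0,2] for p in l]))
im=cv2.imread('pics/x10c.png')[130:250,200:340];cv2.imwrite('pics/x10cc.png',cv2.resize(im,None,fx=4.9,fy=4.9,interpolation=cv2.INTER_CUBIC))
E
```

```text
[[620.664 159.296 172.   ]
 [620.351 149.737 172.   ]] -1.603587780912195 turn cw 3.0205877809121953
before 1.4974892735745062
x8b 177.18974018339756
x10w 172.06220404312603
```

View pics/x10cc.png

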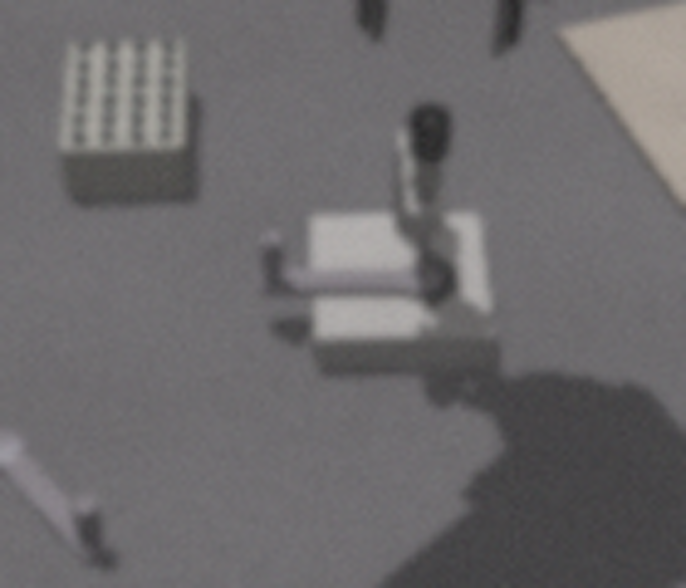

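```bash
python3 sn.py; python3 -c "
from bench import bot
print(bot.close_job())"
```

```text
20.48 [620.256 158.789 217.626] yaw -0.375 F [ 0.043 -0.454 -1.173] M [-0.002  0.004 -0.033] w 0.761 q7 -0.81
the job is handed in; nothing more can be done
None
```

The steel clip is in the gauge with its foot flat on the anvil, clamped by the spindle with the ratchet slipping. The job was handed in at 20.5 s; no verdict was reported.

**Placing:** I took the clip farthest from the base and gripped it by its post. I laid its foot flat on the deck and slid it into the V stop until both walls stopped it. The push was about 8 N, with almost no sideways force. I then let go and lifted clear. The camera pictures show it lying flat in the V, before and after clamping.

**Clamping:** I turned the cap clockwise by about 3.0 rad. The white line on the cap gives 3.02 and the command was 3.04. I followed it down at 2 mm per rad.
- **Contact:** After about 2.2 rad the upward force on the gripper jumped to about 5 N. I eased off to between −3 and +2 N and stopped lowering.
- **Slip:** For the rest of the turn the vertical force stayed small with no more sinking, so the ratchet was slipping. I estimate 0.8 rad of slip. The depth pictures put the cap's drop at 4.2 to 5.1 mm, which bounds the slip between 0.5 and 0.9 rad.

**What was less certain:**
- The torque reading was too noisy to confirm the slip, so that rests on the force, the height and the turned line.
- Holding the cap slightly off-centre put up to about 8 N of sideways force on it while turning.
- The side and scene cameras disagreed by up to 18 mm, so I relied on the wrist camera.

The gripper ended open and clear of the gauge, at about zero force.

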